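Bring the polisher wheel's stem to the top and lock the spindle

ROBOT

A 6-joint arm with a two-finger parallel gripper is mounted at the origin on the work surface. World frame = base frame: x ahead of the robot, y to its left, z up, the work surface at z = 0. Lengths are in m, angles in rad, forces in N, time in s.
With the tool pointing down it reaches from about 0.375 to 0.9 m from the base axis. Payload 3.1 kg.
Tool frame: the origin (TCP) lies midway between the tips of the shut fingers; the grasp point (between the pads) lies 19 mm behind it; z points along the fingers, y is the direction in which the jaws open and shut (so a half turn about z gives the same grasp; the last joint's range is limited). The gripper opens to 85 mm and grips with 20 to 120 N. Pads are 22 mm wide; open, the fingers measure 114 mm over their backs; the gripper's body (76 mm by 85 mm) begins 54 mm behind the grasp point. The pads swing forward as they close: fully open they stand 13 mm farther back than shut.
Start: joints at [1.145, 0.527, 1.433, -0, 1.181, -0.178], TCP at [0.153, 0.606, 0.192] pointing down, gripper open.
Joint ranges: [-3.08, 3.08], [-0.75, 2.2], [0.22, 2.44], [-1.43, 4.57], [0, 2.65], [-2.85, 2.85]. Speed limits (rad/s): [2.79, 2.79, 3.14, 3.14, 3.14, 3.14].

INTERFACE

Orientations are given as a unit quaternion [x, y, z, w].
In Python, from station import manip gives the robot as it stands.
- The arm moves only by the tool play_rows, never from a script. Its argument "increments" is a list of rows, each a list of 3 entries, a list of its own where there are three numbers: the shift along the tool's x, y, z in m, then the turn, a rotation vector about the tool's x, y, z in rad, then the opening, from 0 (shut) to 1 (fully open). A call has 1 to 10 rows; each row is the pose to reach, as a shift and turn from the pose commanded when the call began, along the tool's axes at that moment; what a row does not reach only later rows make up. A row lasts 1/10 s, in which the tool goes at most 50 mm and 8.59 degrees, less where a joint would pass 70% of its speed; a pose out of reach is approached as far as the arm can. A call with a gripper value outside its range is refused whole. The fingers move at their own pace and stop on an object; "force" is the grip in N (left out, the last holds). Time passes only in rows, so rows that repeat a pose let the fingers close. It gives the time, the measured TCP pose, the force and the opening at its end, in the units of the state.
- manip.sense(): the state, without advancing time (a new reading comes with each control period).
- manip.snapshot(name): name is "scene" or "top" or "wrist"; returns (picture, depth): 384x512x3 uint8, red, green, blue; 384x512 float32, m along the optical axis (not along the pixel's ray), 0 where there is no reading.
- manip.camera_model(name): a dict with "camera_matrix" (3x3 intrinsics, pixels), "R" (3x3) and "t" (3): a world point X has camera coordinates R X + t. Camera axes: x right, y down, z forward; pixel columns grow to the right and rows downward; lengths in m; the calibration is good to about 2 mm. A picture is of the moment at which its call begins: read the wrist's pose just before it. camera_model takes no time and is no camera call; for the wrist camera it gives the pose at the moment of the call.
- manip.sign_off(): hands the job in, once; it reports no verdict.
Trained networks look in the newest picture that a camera, given by its name, has taken for a name from the list of things; names that differ only in an ending like _2 or _b are one class to them, and where a whole thing is asked for, a point or a joint stands for the part that bears it (a point fixed in the world has none). Each returns a list of dicts, best first, with "p" (0 to 1); they miss things now and then, are a little off and sometimes report something else, mostly with a low value. They report only what shows in the picture. A call takes as long as a camera call.
- manip.regions_of(camera, thing): "region" (384x512 bool, what is visible of it) and "rect" ([left, top, width, height] in pixels, round what is visible of it).
The state is a dict: "t": time; "q": joint angles; "qd": joint speeds; "tau": joint torques, N m; "tcp_pos": TCP position; "tool_rot": TCP orientation; "force": force on the tool from outside, world axes, zero at the start; "ft_torque": the same for the moment, N m; "finger_gap": opening from 0.0 (shut) to 1.0 (fully open).
Only numpy, scipy, OpenCV 4.12 (cv2) and the standard library are available. Lean on these libraries where they do the work, as an engineer would, in place of code of your own. Each camera call takes 0.05 s, during which the arm holds its last target.

TASK

Get the bench polisher ready for a wheel change: turn the wheel by hand until the little steel stem on its rim stands straight up, then lock the spindle with the sloping black knob - push it fully in against its spring, give it a quarter turn clockwise, and let it spring back to seat. Leave the wheel locked with the stem at the top, let go of everything and leave the other things on the bench where they are.

Things in the scene. Friction and masses are not known exactly. Their poses are not given: they have to be found in the camera images.
- polisher: Bench polisher, fixed. Origin on the table under the axle line; x away from the robot at yaw 0, y along the horizontal axle, 140 mm up. White motor drum, radius 50 mm, from y = -108 to -2 mm, on a pedestal 110 mm deep with base plate 170 x 130 x 18 mm. The wheel stands free beyond it at y = +60 mm; the lock knob is on the drum at y = -55 mm, leaning towards -x, the robot side.
- axle (a point): Centre of the wheel, axes as the polisher's. The wheel is a plain grey disc in the upright x-z plane, radius 80 mm, 16 mm thick, flat faces, hub of radius 26 mm 4 mm proud of each face. Free room beside it: 50 mm on the drum side, open on the other. It turns either way without a stop and stays where left (friction about 0.05 N m): pinch it by the rim and carry it round with regrasps.
- stem (a point): Tip of the steel stem on the wheel, 98 mm from the axle: a round stub, 11 mm in diameter, that stands 18 mm out of the rim, radially, in the middle of its thickness. It starts anywhere more than 70 degrees away from the top. At the top it is straight above axle.
- collar (a point): Centre of the outer face of the fixed steel collar (46 mm across) that the knob goes into, 56 mm from the axle line. Its z axis points straight out along the knob's axis, leaning 30 degrees from vertical towards the polisher's -x; its y axis is the polisher's y.
- knob (a point): Where to grip the lock knob, on its axis, 38 mm out from collar when out. The grip is a black bar 40 mm long, 14 mm wide, 26 mm high along the axis; this point is 11 mm below its outer end. Site x: the bar's length; point z: outward along the axis. Unlocked, the bar points up the slope (in the polisher's x-z plane); locked, it lies parallel to the axle.
- lock_push (a joint): How far the knob is pushed in along its axis, m: 0 out, 0.014 fully in. A spring pushes it out with 5 N at 0 and 12 N fully in. Inside, its pin enters a notch of the spindle only when the stem is within about 5 degrees of the top (it can draw the wheel in from slightly further); otherwise it stops after about 2 mm. Seated in the lock: about 0.007.
- lock_turn (a joint): Turn of the knob, rad, clockwise seen from outside looking onto it: 0 to 0.12 at the start, stop at 1.57. It can turn past 0.3 only while pushed in more than 0.010. Released beyond 1.3 it springs back to 0.007 and is caught there; released earlier it is not caught properly.
- jaw: Bystander: plaster tooth model, horseshoe, about 70 x 80 x 25 mm, loose on the table; origin on its underside, near the middle. Leave alone.
- cup: Bystander: paper cup, 76 mm across, 90 mm tall, loose on the table; origin on its underside, near the middle. Leave alone.
- phone: Bystander: black telephone lying flat, 150 x 72 x 9 mm, loose on the table; origin on its underside, near the middle. Leave alone.
- jar: Bystander: amber glass jar with white cap, 60 mm across, 75 mm tall, loose on the table; origin on its underside, near the middle. Leave alone.
- tweezers: Bystander: steel tweezers lying flat, 140 mm long, loose on the table; origin on its underside, near the middle. Leave alone.
- handpiece: Bystander: dental handpiece across its black cradle, about 70 x 150 x 60 mm, loose on the table; origin on its underside, near the middle. Leave alone.

How it is judged:
By the outcome, as a careful person would: the job done as asked, in the order asked, and still so for the second after the job is handed in, with the robot touching nothing.
It also fails if it takes over 72 s, if anything falls off the work surface, if the arm or the gripper's body presses on something with over 40 N, if the wrist force passes 120 N, or if a joint passes its speed limit or range.

## Working session

There is one attempt and no reset: what is moved stays moved. The work goes in short steps, Python scripts to look and compute and a tool call to move; the robot and the scene stay as the last step left them, time stands still between calls to the robot, and variables do not carry over. Pictures are saved under pics/ and viewed, and the job is handed in when it is done.

Besides the shell and the picture viewer there is one more tool, called as name(argument=value, ...) on one line, values as JSON. play_rows: Moves the arm, as the interface text tells. Its arguments: {"type":"object","properties":{"increments":{"type":"array"},"force":{"type":"number"}},"required":["increments"]}

```bash
ls; mkdir -p pics
python3 - <<'E'
from station import manip
import cv2, numpy as np
s=manip.sense(); print({k:np.round(v,3).tolist() for k,v in s.items()})
for n in ["scene","top"]:
    p,d=manip.snapshot(n); cv2.imwrite(f"pics/{n}0.png",p[:,:,::-1]); np.save(f"{n}0.npy",d)
    print(n,{k:np.round(v,3).tolist() for k,v in manip.camera_model(n).items()})
    for th in ["polisher","stem","knob"]:
        for r in manip.regions_of(n,th)[:2]: print(th,round(r["p"],2),r["rect"])
E
```

```text
pics
{'t': 0.0, 'q': [1.145, 0.528, 1.434, 0.0, 1.181, -0.179], 'qd': [0.0, -0.002, -0.001, 0.0, 0.0, 0.0], 'tau': [-0.0, -44.235, -17.802, -0.0, 0.008, -0.0], 'tcp_pos': [0.152, 0.605, 0.191], 'tool_rot': [0.123, 0.992, -0.001, -0.0], 'force': [-0.028, 0.566, -0.331], 'ft_torque': [-0.0, -0.002, 0.012], 'finger_gap': 0.998}
scene {'camera_matrix': [[491.337, 0.0, 248.083], [0.0, 491.337, 192.086], [0.0, 0.0, 1.0]], 'R': [[0.254, 0.967, 0.022], [0.551, -0.126, -0.825], [-0.795, 0.222, -0.565]], 't': [-0.161, -0.174, 1.632]}
polisher 0.62 [262.2, 198.2, 43.2, 26.3]
polisher 0.58 [161.5, 184.9, 113.7, 134.5]
stem 0.87 [227.9, 184.8, 43.3, 66.3]
knob 0.71 [183.8, 184.5, 12.8, 17.2]
top {'camera_matrix': [[365.222, 0.0, 244.418], [0.0, 365.222, 198.788], [0.0, 0.0, 1.0]], 'R': [[-0.017, -1.0, -0.02], [-0.98, 0.021, -0.195], [0.196, 0.016, -0.981]], 't': [0.03, 0.614, 0.933]}
polisher 0.64 [240.9, 151.4, 83.6, 76.1]
stem 0.94 [239.9, 156.8, 30.3, 70.4]
knob 0.45 [300.7, 175.7, 10.5, 17.5]
```

View pics/scene0.png

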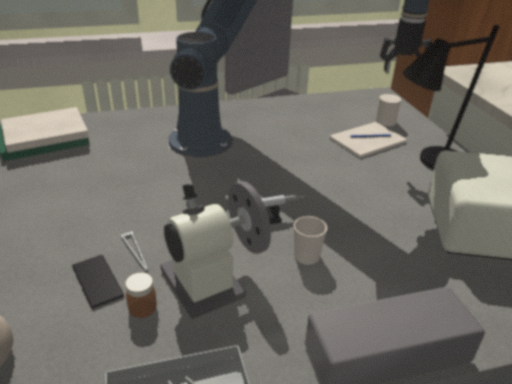

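View pics/top0.png

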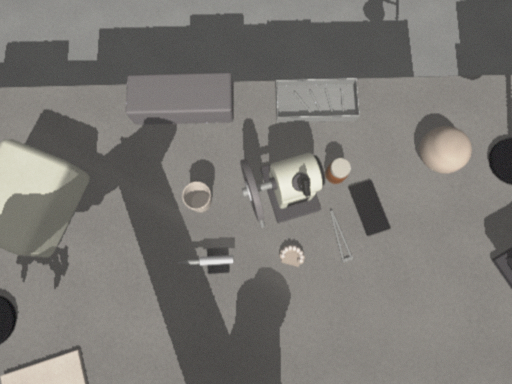

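```bash
cat > h.py <<'E'
import numpy as np, cv2
from station import manip
from scipy.spatial.transform import Rotation as Ro
def cloud(n,d,c=None):
    c=c or manip.camera_model(n); K=c["camera_matrix"]
    v,u=np.mgrid[0:384,0:512]
    P=np.stack([(u-K[0,2])/K[0,0]*d,(v-K[1,2])/K[1,1]*d,d],-1)
    return (P-c["t"])@c["R"]
def proj(n,X,c=None):
    c=c or manip.camera_model(n); K=c["camera_matrix"]
    q=(np.atleast_2d(X)@c["R"].T+c["t"])@K.T
    return q[:,:2]/q[:,2:]
def crop(p,x,y,w,h,s,name):
    cv2.imwrite(name,cv2.resize(p[y:y+h,x:x+w],None,fx=s,fy=s,interpolation=cv2.INTER_CUBIC))
E
python3 - <<'E'
from h import *
a=cv2.imread("pics/scene0.png"); crop(a,140,160,160,160,4,"pics/s_c.png") if 0 else crop(a,140,170,180,145,4,"pics/s_c.png")
a=cv2.imread("pics/top0.png"); crop(a,220,135,120,100,6,"pics/t_c.png")
for n in ["scene","top"]:
    d=np.load(n+"0.npy"); P=cloud(n,d); m=(d>0)&(P[...,2]>0.03)&(P[...,2]<0.35)&(np.abs(P[...,0]-.65)<.3)&(np.abs(P[...,1])<.3)
    np.save(n+"_pts.npy",P)
    print(n,m.sum())
    for r in manip.regions_of(n,"stem")[:1]:
        Q=P[r["region"]&(d>0)]; print("wheel",np.percentile(Q,[2,50,98],axis=0).round(3).tolist())
        c=np.median(Q,0); 
        Q=Q[np.linalg.norm(Q-c,axis=1)<.13]
        u,s,vt=np.linalg.svd(Q-Q.mean(0)); print(vt[2],s)
    for r in manip.regions_of(n,"knob")[:1]:
        Q=P[r["region"]&(d>0)]; print("knob",np.percentile(Q,[2,50,98],axis=0).round(3).tolist())
E
```

```text
scene 15293
wheel [[0.558, -0.032, 0.07], [0.642, -0.003, 0.153], [0.701, 0.024, 0.218]]
[-0.30678541  0.95104417 -0.03738585] [1.96186751 1.91072333 0.31796128]
knob [[0.605, -0.132, 0.207], [0.626, -0.125, 0.223], [0.633, -0.114, 0.239]]
top 7807
wheel [[0.54, -0.042, 0.002], [0.617, -0.004, 0.188], [0.687, 0.023, 0.221]]
[ 0.26031246 -0.96411921  0.0520727 ] [1.10376029 0.87253955 0.349054  ]
knob [[0.589, -0.133, 0.206], [0.609, -0.121, 0.227], [0.629, -0.111, 0.241]]
```

View pics/s_c.png

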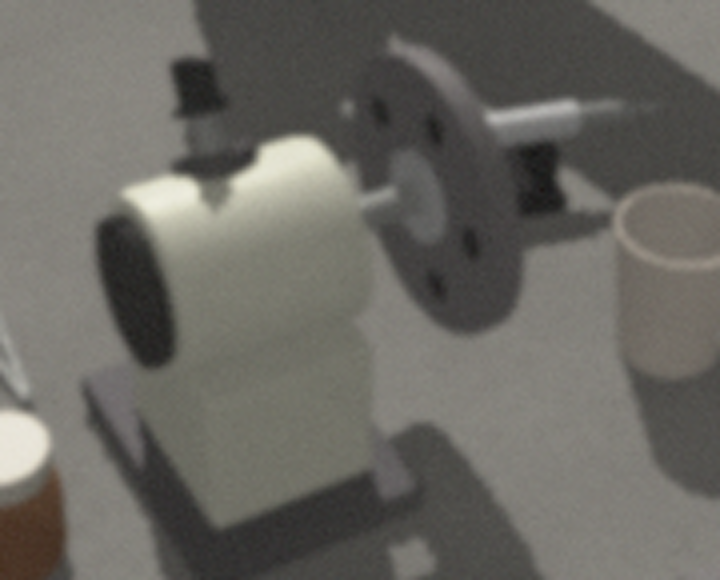

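View pics/t_c.png

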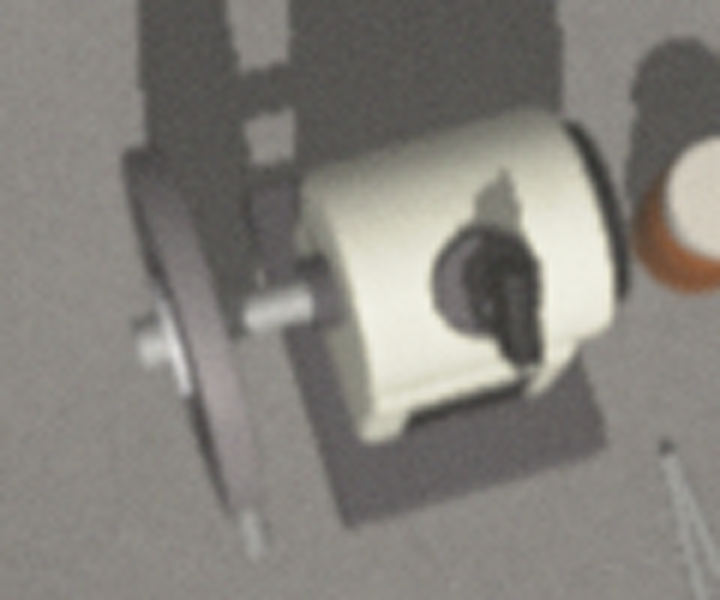

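```bash
cat > fit.py <<'E'
from h import *
from scipy.optimize import least_squares
# scene and top merged
A=[]
for n in ["scene","top"]:
    P=np.load(n+"_pts.npy"); Q=P.reshape(-1,3); A.append(Q[np.all(np.isfinite(Q),1)])
def sd(Q,x):
    c,s=np.cos(x[0]),np.sin(x[0]); X=(Q[:,0]-x[1])*c+(Q[:,1]-x[2])*s; Y=-(Q[:,0]-x[1])*s+(Q[:,1]-x[2])*c; Z=Q[:,2]-x[3]
    r=np.hypot(X,Z)
    def cyl(r0,a,b):
        dr=r-r0; dy=np.abs(Y-(a+b)/2)-(b-a)/2
        return np.where((dr>0)&(dy>0),np.hypot(np.maximum(dr,0),np.maximum(dy,0)),np.maximum(dr,dy))
    return np.abs(np.stack([cyl(.05,-.108,-.002),cyl(.08,.052,.068),cyl(.026,.048,.072)])).min(0),X,Y,Z
def run(Q,x):
    for tol in (.03,.015,.008,.008,.008):
        d,X,Y,Z=sd(Q,x); r=np.hypot(X,Z)
        m=(d<tol)&(Z>-.075)&(Y>-.12)&(Y<.08)
        q=Q[m]; o=least_squares(lambda x:sd(q,x)[0],x,loss="soft_l1",f_scale=.002); x=o.x
    return x,m.sum(),np.median(sd(q,x)[0])
if __name__=="__main__":
    x0=np.array([.29,.63,-.06,.14])
    for Q in A+[np.vstack(A)]:
        print(run(Q,x0))
E
python3 fit.py
```

```text
(array([ 0.2727469 ,  0.64002346, -0.05827676,  0.13860578]), np.int64(5058), np.float64(0.0007868189187835682))
(array([ 0.27202471,  0.63895756, -0.05946213,  0.14024753]), np.int64(2385), np.float64(0.0008222120348012618))
(array([ 0.27341298,  0.63945912, -0.05856138,  0.13948383]), np.int64(7395), np.float64(0.000853099435290737))
```

Run:
```python
from h import *
a=.2727;o=np.array([.6394,-.0588,.1395])
B=np.array([[np.cos(a),-np.sin(a),0],[np.sin(a),np.cos(a),0],[0,0,1]]) # cols
W=o+B@[0,.06,0]; print("W",W)
for n,px in [("top",(220+255/6,135+553/6)),("top",(220+249/6,135+520/6)),("scene",(140+345/4,170+105/4))]:
    c=manip.camera_model(n);K=c["camera_matrix"]
    ray=c["R"].T@(np.linalg.inv(K)@[*px,1]); C=-c["R"].T@c["t"]
    nrm=B[:,1]; t=nrm@(W-C)/(nrm@ray); X=C+t*ray; l=B.T@(X-W); print(n,X.round(3),l.round(4),np.hypot(l[0],l[2]),np.degrees(np.arctan2(l[0],l[2])))
for n in ["scene","top"]:
    d=np.load(n+"0.npy");P=np.load(n+"_pts.npy").reshape(-1,3); L=(P-W)@B; r=np.hypot(L[:,0],L[:,2]); m=(d.ravel()>0)&(abs(L[:,1])<.007)&(r>.085)&(r<.1); print(n,m.sum(),np.degrees(np.arctan2(L[m,0],L[m,2])).round(0))
# knob in polisher frame
for n in ["scene","top"]:
    d=np.load(n+"0.npy");P=np.load(n+"_pts.npy").reshape(-1,3)
    L=(P-o)@B; ax=np.array([-.5,0,.866]); s=L@ax; m=(d.ravel()>0)&(s>.075)&(s<.12)&(np.linalg.norm(L-s[:,None]*ax-[0,-.055,0],axis=1)<.035)
    print(n,m.sum()); e=np.array([.866,0,.5]); q=L[m]; print(np.percentile(np.c_[q@e,q[:,1],s[m]],[2,25,50,75,98],axis=0).round(4).tolist())
for th in ["jaw","cup","phone","jar","tweezers","handpiece"]:
    d=np.load("top0.npy");P=np.load("top_pts.npy")
    for r in manip.regions_of("top",th)[:1]:
        q=P[r["region"]&(d>0)]; print(th,round(r["p"],2),np.percentile(q,[3,50,97],axis=0).round(3).tolist())
```

```text
W [ 0.62324004 -0.00101717  0.1395    ]
top [ 0.53  -0.027  0.112] [-0.0966 -0.     -0.0274] 0.10036670149838793 -105.81553697652906
top [ 0.541 -0.024  0.139] [-0.0856  0.     -0.0008] 0.08562956339308078 -90.56234532132534
scene [ 0.528 -0.028  0.134] [-0.0985  0.     -0.005 ] 0.09862831978171709 -92.93482834090015
scene 10 [-91. -92. -92. -94. -93. -91. -94. -93. -96. -97.]
top 24 [-93. -90. -90. -91. -92. -91. -90. -89. -92. -93. -90. -90. -90. -92.
 -92. -92. -90. -90. -92. -93. -91. -91. -93. -95.]
scene 163
[[-0.0146, -0.0677, 0.0765], [0.0051, -0.0618, 0.0821], [0.0162, -0.0602, 0.0901], [0.0195, -0.0551, 0.0973], [0.0223, -0.0464, 0.1041]]
top 180
[[-0.0169, -0.0648, 0.0801], [-0.0062, -0.0565, 0.0879], [0.0028, -0.0514, 0.1036], [0.0122, -0.048, 0.1057], [0.0202, -0.0417, 0.1076]]
jaw 0.84 [[0.439, -0.136, 0.005], [0.462, -0.11, 0.013], [0.485, -0.079, 0.026]]
cup 0.89 [[0.589, 0.115, 0.002], [0.632, 0.153, 0.036], [0.656, 0.18, 0.092]]
phone 0.57 [[0.526, -0.376, 0.005], [0.593, -0.333, 0.009], [0.664, -0.291, 0.013]]
jar 0.92 [[0.666, -0.27, -0.0], [0.69, -0.239, 0.073], [0.738, -0.216, 0.078]]
tweezers 0.5 [[0.45, -0.266, -0.001], [0.536, -0.24, 0.007], [0.57, -0.228, 0.011]]
handpiece 0.83 [[0.423, 0.062, 0.009], [0.452, 0.1, 0.043], [0.486, 0.166, 0.061]]
```

```bash
cat >> h.py <<'E'
a=.2727;o=np.array([.6394,-.0588,.1395])
B=np.array([[np.cos(a),-np.sin(a),0],[np.sin(a),np.cos(a),0],[0,0,1]])
W=o+B@[0,.06,0]
def rotphi(phi): # deg; tool y=+poly y, z inward
    f=np.radians(phi); u=B@[np.sin(f),0,np.cos(f)]; y=B[:,1]; return np.c_[np.cross(y,-u),y,-u]
def wheel(phi,r): # tcp pose
    R=rotphi(phi); return W-R[:,2]*r,R
def delta(T,s=None):
    s=s or manip.sense(); R0=Ro.from_quat(s["tool_rot"]).as_matrix()
    return (R0.T@(T[0]-s["tcp_pos"])).round(4).tolist(),Ro.from_matrix(R0.T@T[1]).as_rotvec().round(4).tolist()
def st():
    s=manip.sense(); print({k:np.round(v,3).tolist() for k,v in s.items() if k not in("qd","tau")})
E
python3 -c "
from h import *
print(wheel(-45,.15)); print(delta(wheel(-45,.15)))"
```

```text
(array([ 0.52109346, -0.02958421,  0.24556602]), array([[-0.68097721, -0.26933264,  0.68097721],
       [-0.19044694,  0.96304721,  0.19044694],
       [-0.70710678,  0.        , -0.70710678]]))
([-0.5126, -0.5264, -0.0534], [-0.2039, -0.7673, -0.4923])
```

play_rows(increments=[[[-0.05,-0.05,-0.06],[0,0,0],0.5],[[-0.25,-0.26,-0.08],[-0.1,-0.38,-0.25],0.5],[[-0.25,-0.26,-0.08],[-0.1,-0.38,-0.25],0.5],[[-0.25,-0.26,-0.08],[-0.1,-0.38,-0.25],0.5],[[-0.25,-0.26,-0.08],[-0.1,-0.38,-0.25],0.5],[[-0.25,-0.26,-0.08],[-0.1,-0.38,-0.25],0.5],[[-0.25,-0.26,-0.08],[-0.1,-0.38,-0.25],0.5],[[-0.25,-0.26,-0.08],[-0.1,-0.38,-0.25],0.5],[[-0.5126,-0.5264,-0.0534],[-0.2039,-0.7673,-0.4923],0.5],[[-0.5126,-0.5264,-0.0534],[-0.2039,-0.7673,-0.4923],0.5]])

```text
t: 1.9
tcp_pos: [0.3683, 0.23, 0.2645]
tool_rot: [-0.067, 0.957, 0.045, 0.28]
force: [-0.6, 0.3, -1.1]
finger_gap: 0.499
```

```bash
python3 -c "
from h import *
st(); print(delta(wheel(-45,.15)))"
```

```text
{'t': 1.9, 'q': [0.353, -0.025, 2.198, -0.172, 0.402, -1.218], 'tcp_pos': [0.368, 0.23, 0.265], 'tool_rot': [-0.067, 0.957, 0.045, 0.28], 'force': [-0.576, 0.33, -1.084], 'ft_torque': [-0.083, 0.298, 0.058], 'finger_gap': 0.499}
([-0.0907, -0.2805, 0.0647], [-0.0366, -0.2081, -0.124])
```

play_rows(increments=[[[-0.09,-0.28,0.065],[-0.037,-0.208,-0.124],0.5],[[-0.09,-0.28,0.065],[-0.037,-0.208,-0.124],0.5],[[-0.09,-0.28,0.065],[-0.037,-0.208,-0.124],0.5],[[-0.09,-0.28,0.065],[-0.037,-0.208,-0.124],0.5],[[-0.09,-0.28,0.065],[-0.037,-0.208,-0.124],0.5],[[-0.09,-0.28,0.065],[-0.037,-0.208,-0.124],0.5],[[-0.09,-0.28,0.065],[-0.037,-0.208,-0.124],0.5],[[-0.09,-0.28,0.065],[-0.037,-0.208,-0.124],0.5]])

```text
t: 2.7
tcp_pos: [0.4297, 0.1502, 0.2803]
tool_rot: [-0.122, 0.921, 0.05, 0.367]
force: [0.7, -0.0, -0.2]
finger_gap: 0.492
```

```bash
python3 -c "
from h import *
st(); print(delta(wheel(-45,.15)),delta(wheel(-45,.051)))
c=manip.camera_model('wrist')
p,d=manip.snapshot('wrist'); cv2.imwrite('pics/w1.png',p[:,:,::-1]); np.save('w1.npy',d)
Q=cloud('wrist',d,c); np.save('w1p.npy',Q)
L=(Q.reshape(-1,3)-W)@B; m=(d.ravel()>0)&(np.hypot(L[:,0],L[:,2])<.1)&(abs(L[:,1])<.03); print(m.sum(),np.percentile(L[m],[2,10,50,90,98],axis=0).round(4).tolist())
import fit; q=Q.reshape(-1,3)[d.ravel()>0]
print(fit.run(q,np.array([.2727,.6394,-.0588,.1395])))
"
```

```text
{'t': 2.7, 'q': [-0.109, -0.057, 2.318, 1.031, 0.299, -2.855], 'tcp_pos': [0.43, 0.15, 0.28], 'tool_rot': [-0.122, 0.921, 0.05, 0.367], 'force': [0.662, -0.015, -0.23], 'ft_torque': [-0.106, 0.311, -0.016], 'finger_gap': 0.492}
([-0.0065, -0.1974, 0.0532], [-0.0041, -0.0259, -0.0086]) ([-0.0091, -0.197, 0.1522], [-0.0041, -0.0259, -0.0086])
8188 [[-0.0861, -0.005, -0.0656], [-0.0763, 0.0005, -0.0427], [-0.0299, 0.0087, 0.0173], [0.0359, 0.0098, 0.0666], [0.0617, 0.0202, 0.0787]]
(array([ 0.27500563,  0.63710918, -0.05855868,  0.13988434]), np.int64(12432), np.float64(0.0003801770975729729))
```

View pics/w1.png

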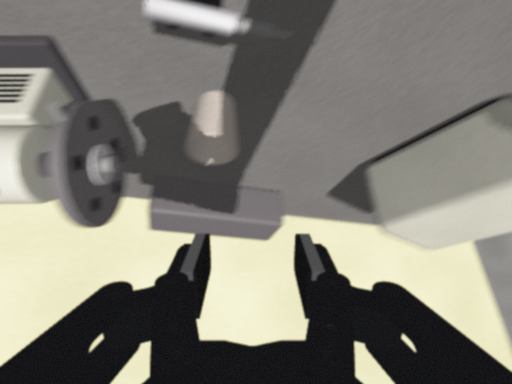

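```bash
python3 -c "
from h import *
print(delta((np.array([.45,.12,.30]),rotphi(-20))),delta(wheel(-20,.2)))"
```

```text
([-0.0157, -0.0236, -0.0065], [-0.0166, 0.4192, -0.0251]) ([-0.0855, -0.1848, 0.023], [-0.0166, 0.4192, -0.0251])
```

play_rows(increments=[[[-0.004,-0.006,-0.002],[-0.004,0.1,-0.006],0.5],[[-0.012,-0.018,-0.005],[-0.008,0.21,-0.012],0.5],[[-0.016,-0.024,-0.0065],[-0.012,0.32,-0.02],0.5],[[-0.016,-0.024,-0.0065],[-0.0166,0.419,-0.025],0.5],[[-0.016,-0.024,-0.0065],[-0.0166,0.419,-0.025],0.5]])

```text
t: 3.25
tcp_pos: [0.4495, 0.1265, 0.3006]
tool_rot: [-0.143, 0.975, 0.023, 0.171]
force: [0.2, 0.3, -0.5]
finger_gap: 0.505
```

```bash
python3 -c "
from h import *
st(); print(delta(wheel(-20,.2)))"
```

```text
{'t': 3.25, 'q': [-0.047, 0.016, 1.918, 0.14, 0.883, -1.981], 'tcp_pos': [0.45, 0.126, 0.301], 'tool_rot': [-0.143, 0.975, 0.023, 0.171], 'force': [0.158, 0.337, -0.507], 'ft_torque': [-0.058, 0.143, 0.006], 'finger_gap': 0.505}
([-0.0666, -0.1709, -0.0036], [0.0015, -0.0021, 0.0191])
```

```bash
python3 -c "
from h import *
print(delta(wheel(-25,.16)))"
```

```text
([-0.0527, -0.1707, 0.0371], [0.0023, -0.0894, 0.019])
```

play_rows(increments=[[[-0.0527,-0.1707,0.0371],[0.002,-0.09,0.019],0.5],[[-0.0527,-0.1707,0.0371],[0.002,-0.09,0.019],0.5],[[-0.0527,-0.1707,0.0371],[0.002,-0.09,0.019],0.5],[[-0.0527,-0.1707,0.0371],[0.002,-0.09,0.019],0.5],[[-0.0527,-0.1707,0.0371],[0.002,-0.09,0.019],0.5],[[-0.0527,-0.1707,0.0371],[0.002,-0.09,0.019],0.5]])

```text
t: 3.85
tcp_pos: [0.5534, -0.0182, 0.2794]
tool_rot: [-0.132, 0.968, 0.032, 0.212]
force: [-1.0, -0.0, -1.2]
finger_gap: 0.5
```

```bash
cat > look.py <<'E'
from h import *
import sys, fit
st()
c=manip.camera_model('wrist')
p,d=manip.snapshot('wrist'); cv2.imwrite('pics/%s.png'%sys.argv[1],p[:,:,::-1])
Q=cloud('wrist',d,c); np.savez(sys.argv[1],Q=Q,d=d)
q=Q.reshape(-1,3)[d.ravel()>0]
q=q[np.linalg.norm(q-manip.sense()["tcp_pos"],axis=1)>.05]
print(fit.run(q,np.array([.2727,.6394,-.0588,.1395])))
L=(q-W)@B; r=np.hypot(L[:,0],L[:,2]); m=(abs(L[:,1])<.008)&(r>.086)&(r<.1); print("stem",m.sum(),np.median(np.degrees(np.arctan2(L[m,0],L[m,2]))))
E
python3 look.py w2; python3 -c "
from h import *
print(delta(wheel(-25,.051)))"
```

```text
{'t': 3.85, 'q': [-0.403, 0.173, 1.834, 0.369, 0.828, -2.455], 'tcp_pos': [0.553, -0.018, 0.279], 'tool_rot': [-0.132, 0.968, 0.032, 0.212], 'force': [-0.955, -0.006, -1.212], 'ft_torque': [-0.056, 0.209, -0.046], 'finger_gap': 0.5}
(array([ 0.27320186,  0.63691421, -0.05922703,  0.14029248]), np.int64(12234), np.float64(0.0005450215189821816))
stem 181 -90.66535250074843
([-0.0069, -0.004, 0.1063], [0.0063, -0.0051, -0.0009])
```

View pics/w2.png

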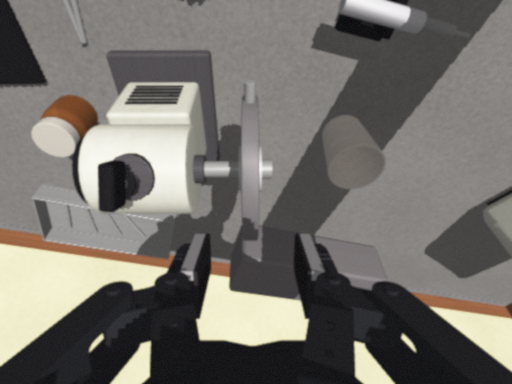

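```bash
sed -i 's/o=np.array(\[.6394,-.0588,.1395\])/o=np.array([.6382,-.059,.140])/' h.py; python3 -c "
from h import *
print(delta(wheel(-25,.051)),delta(wheel(-25,.09)))"
```

```text
([-0.006, -0.0038, 0.1053], [0.0063, -0.0051, -0.0009]) ([-0.0058, -0.0036, 0.0663], [0.0063, -0.0051, -0.0009])
```

play_rows(increments=[[[-0.006,-0.0037,0.035],[0.006,-0.005,-0.001],0.5],[[-0.006,-0.0037,0.07],[0.006,-0.005,-0.001],0.5],[[-0.006,-0.0038,0.105],[0.006,-0.005,-0.001],0.5],[[-0.006,-0.0038,0.105],[0.006,-0.005,-0.001],0.5]], force=25)

```text
t: 4.3
tcp_pos: [0.5995, -0.0049, 0.183]
tool_rot: [-0.134, 0.968, 0.031, 0.211]
force: [-0.5, -0.7, -0.8]
finger_gap: 0.502
```

```bash
python3 look.py w3; python3 -c "
from h import *
print(delta(wheel(-25,.051)))"
```

```text
{'t': 4.3, 'q': [-0.335, 0.378, 1.861, 0.449, 0.592, -2.517], 'tcp_pos': [0.599, -0.005, 0.183], 'tool_rot': [-0.134, 0.968, 0.031, 0.211], 'force': [-0.549, -0.746, -0.827], 'ft_torque': [-0.031, 0.308, 0.033], 'finger_gap': 0.502}
(array([ 0.27267244,  0.63696625, -0.05892359,  0.14060043]), np.int64(21008), np.float64(0.0005451144288990892))
stem 462 -91.06529321751145
([-0.0009, -0.0018, -0.0006], [0.0031, -0.003, 0.0014])
```

View pics/w3.png

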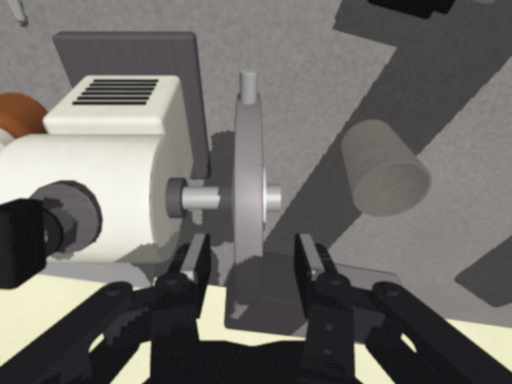

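play_rows(increments=[[[-0.001,-0.001,0],[0,0,0],0.0],[[-0.001,-0.001,0],[0,0,0],0.0],[[-0.001,-0.001,0],[0,0,0],0.0],[[-0.001,-0.001,0],[0,0,0],0.0],[[-0.001,-0.001,0],[0,0,0],0.0],[[-0.001,-0.001,0],[0,0,0],0.0]], force=25)

```text
t: 4.95
tcp_pos: [0.6032, -0.0085, 0.1878]
tool_rot: [-0.133, 0.967, 0.029, 0.215]
force: [0.5, 0.5, 0.7]
finger_gap: 0.002
```

```bash
sed -i 's/o=np.array(\[.6382,-.059,.140\])/o=np.array([.6372,-.059,.1403])/' h.py
cat > arc.py <<'E'
from h import *
import sys
# rigid rotation of present pose about axle W by ang deg, rows of step
ang=float(sys.argv[1]); n=int(sys.argv[2]); s=manip.sense(); R0=Ro.from_quat(s["tool_rot"]).as_matrix(); p=s["tcp_pos"]
st()
u=(p-W)@B; print("phi now",np.degrees(np.arctan2(u[0],u[2])),"r",np.hypot(u[0],u[2]))
for k in range(1,n+1):
    R=Ro.from_rotvec(B[:,1]*np.radians(ang*k/n)).as_matrix()
    print(k,delta((W+R@(p-W),R@R0),s))
E
python3 arc.py 45 9
```

```text
{'t': 4.95, 'q': [-0.339, 0.374, 1.855, 0.448, 0.594, -2.516], 'tcp_pos': [0.603, -0.009, 0.188], 'tool_rot': [-0.133, 0.967, 0.029, 0.215], 'force': [0.489, 0.538, 0.695], 'ft_torque': [-0.055, 0.191, 0.016], 'finger_gap': 0.002}
phi now -21.91376003214864 r 0.05118683921968052
1 ([-0.0044, -0.0, 0.0004], [-0.0, 0.0873, -0.0001])
2 ([-0.0088, -0.0, 0.0013], [-0.0, 0.1745, -0.0002])
3 ([-0.0131, -0.0, 0.0025], [-0.0001, 0.2618, -0.0003])
4 ([-0.0173, -0.0, 0.0041], [-0.0001, 0.3491, -0.0004])
5 ([-0.0213, 0.0, 0.006], [-0.0001, 0.4363, -0.0005])
6 ([-0.0252, 0.0, 0.0083], [-0.0001, 0.5236, -0.0006])
7 ([-0.0288, 0.0, 0.0109], [-0.0002, 0.6109, -0.0007])
8 ([-0.0322, 0.0, 0.0138], [-0.0002, 0.6981, -0.0008])
9 ([-0.0353, 0.0, 0.017], [-0.0002, 0.7854, -0.0009])
```

```bash
python3 look.py w4; python3 -c "
from h import *
p,d=manip.snapshot('scene'); crop(p[:,:,::-1],150,130,180,145,4,'pics/s4.png')"
```

```text
{'t': 4.95, 'q': [-0.339, 0.374, 1.855, 0.448, 0.594, -2.516], 'tcp_pos': [0.603, -0.009, 0.188], 'tool_rot': [-0.133, 0.967, 0.029, 0.215], 'force': [0.489, 0.538, 0.695], 'ft_torque': [-0.055, 0.191, 0.016], 'finger_gap': 0.002}
(array([ 0.27277949,  0.63696881, -0.05889443,  0.14058015]), np.int64(20778), np.float64(0.0005441715712448773))
stem 437 -91.27094567518577
```

View pics/w4.png

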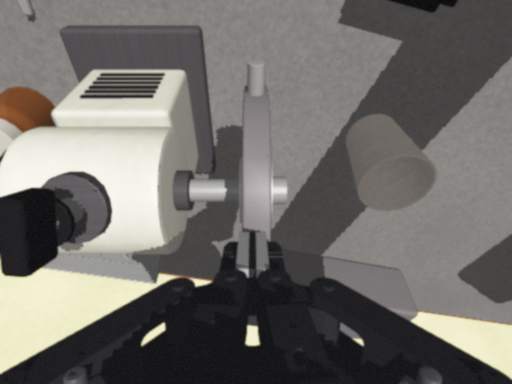

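View pics/s4.png

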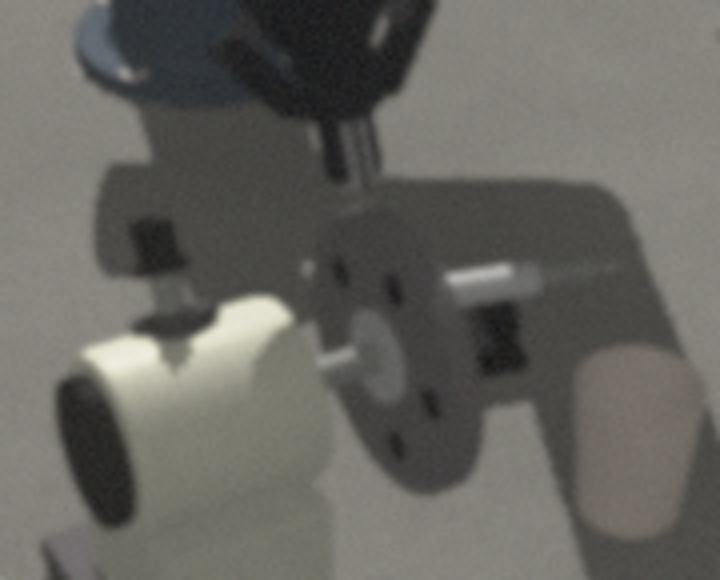

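```bash
python3 -c "
from h import *
s=manip.sense(); R=Ro.from_quat(s['tool_rot']).as_matrix(); p=np.array(s['tcp_pos'])
for k in (0,-.02,-.04,-.06): print(k,proj('wrist',p+R[:,2]*k).round(1),proj('scene',p+R[:,2]*k).round(1))
z=np.load('w4.npz'); Q=z['Q'];d=z['d']
for v in (228,232,236,240,245,250,260):
  for u in (242,258): print(u,v,d[v,u].round(4),((Q[v,u]-p)@R).round(4), ((Q[v,u]-W)@B).round(3))
c=manip.camera_model('wrist'); print(((-c['R'].T@c['t'])-p)@R, c['R']@R)
"
```

```text
0 [[252.5 217.6]] [[242.6 194.3]]
-0.02 [[252.5 230.9]] [[240.8 185.2]]
-0.04 [[252.6 247.5]] [[238.9 176.1]]
-0.06 [[252.7 268.6]] [[237.  166.9]]
242 228 0.4936 [-0.1314 -0.0165  0.2689] [ 0.214 -0.019 -0.141]
258 228 0.1686 [ 0.0056  0.0029 -0.0287] [-0.036  0.001  0.071]
242 232 0.151 [ 0.0112 -0.0053 -0.0454] [-0.048 -0.007  0.084]
258 232 0.151 [ 0.0112  0.0026 -0.0454] [-0.048  0.     0.084]
242 236 0.1473 [ 0.011  -0.0052 -0.0494] [-0.05  -0.007  0.087]
258 236 0.1461 [ 0.0115  0.0025 -0.0505] [-0.051  0.     0.088]
242 240 0.1438 [ 0.0107 -0.0051 -0.0531] [-0.051 -0.007  0.091]
258 240 0.1418 [ 0.0116  0.0024 -0.0549] [-0.053  0.     0.092]
242 245 0.1377 [ 0.0114 -0.0048 -0.0593] [-0.055 -0.007  0.096]
258 245 0.1389 [ 0.0108  0.0023 -0.0582] [-0.054  0.     0.095]
242 250 0.1338 [ 0.0111 -0.0047 -0.0634] [-0.056 -0.007  0.1  ]
258 250 0.1333 [ 0.0114  0.0022 -0.0639] [-0.056  0.     0.1  ]
242 260 0.1263 [ 0.0109 -0.0045 -0.0714] [-0.059 -0.007  0.107]
258 260 0.1269 [ 0.0106  0.0021 -0.0709] [-0.059 -0.     0.107]
[ 0.07677182 -0.00034244 -0.18286663] [[ 7.11616020e-04  9.99999746e-01  3.68084728e-05]
 [-9.54089632e-01  6.89970531e-04 -2.99520447e-01]
 [-2.99520397e-01  1.78024966e-04  9.54089881e-01]]
```

```bash
python3 -c "
from h import *
c=manip.camera_model('wrist'); s=manip.sense(); R=Ro.from_quat(s['tool_rot']).as_matrix(); p=np.array(s['tcp_pos'])
K=c['camera_matrix']; M=c['R']@R; t0=c['R']@p+c['t']
for n in ('w2','w3','w4'):
  d=np.load(n+'.npz')['d']; v,u=np.mgrid[0:384,0:512]
  P=np.stack([(u-K[0,2])/K[0,0]*d,(v-K[1,2])/K[1,1]*d,d],-1); T=(P-t0)@M
  m=(d>0)&(abs(T[...,0])<.02)&(abs(T[...,1])<.045)&(T[...,2]<.03)&(T[...,2]>-.1)
  q=T[m]; print(n,m.sum())
  for lo in np.arange(-.1,.03,.01):
    k=(q[:,2]>lo)&(q[:,2]<=lo+.01); 
    if k.sum(): print(round(lo,3),k.sum(),np.percentile(q[k],[2,50,98],axis=0).round(3).tolist())
"
```

```text
w2 10177
-0.1 5193 [[-0.01, -0.044, -0.1], [0.007, 0.021, -0.096], [0.013, 0.044, -0.09]]
-0.09 1495 [[-0.003, -0.043, -0.09], [0.012, -0.022, -0.087], [0.014, 0.043, -0.08]]
-0.08 1364 [[-0.01, -0.033, -0.08], [0.007, 0.021, -0.077], [0.012, 0.032, -0.07]]
-0.07 999 [[-0.009, -0.034, -0.07], [0.007, -0.021, -0.065], [0.012, 0.034, -0.06]]
-0.06 810 [[-0.009, -0.034, -0.06], [0.007, 0.021, -0.055], [0.012, 0.034, -0.05]]
-0.05 316 [[-0.009, -0.032, -0.05], [0.007, -0.021, -0.047], [0.012, 0.03, -0.042]]
w3 12264
-0.1 5178 [[-0.01, -0.044, -0.1], [0.007, 0.021, -0.096], [0.013, 0.044, -0.09]]
-0.09 1501 [[-0.004, -0.043, -0.09], [0.012, 0.021, -0.087], [0.014, 0.043, -0.08]]
-0.08 1367 [[-0.01, -0.033, -0.08], [0.007, -0.021, -0.077], [0.012, 0.032, -0.07]]
-0.07 996 [[-0.009, -0.034, -0.07], [0.007, -0.021, -0.065], [0.012, 0.034, -0.06]]
-0.06 813 [[-0.009, -0.034, -0.06], [0.007, 0.021, -0.055], [0.012, 0.034, -0.05]]
-0.05 316 [[-0.009, -0.031, -0.05], [0.007, -0.021, -0.047], [0.012, 0.031, -0.042]]
-0.04 1614 [[-0.018, -0.01, -0.033], [0.0, -0.002, -0.032], [0.017, 0.005, -0.03]
[... 202 characters left out ...]
0.1], [0.011, 0.002, -0.096], [0.014, 0.036, -0.09]]
-0.09 2138 [[-0.007, -0.029, -0.09], [0.012, -0.002, -0.087], [0.014, 0.029, -0.081]]
-0.08 886 [[-0.01, -0.011, -0.08], [0.01, -0.0, -0.077], [0.012, 0.011, -0.07]]
-0.07 702 [[0.007, -0.013, -0.07], [0.01, -0.0, -0.065], [0.012, 0.013, -0.06]]
-0.06 585 [[0.007, -0.013, -0.06], [0.011, 0.0, -0.055], [0.012, 0.013, -0.05]]
-0.05 237 [[0.007, -0.012, -0.05], [0.011, -0.0, -0.047], [0.012, 0.012, -0.043]]
-0.04 13 [[0.005, -0.004, -0.031], [0.008, 0.0, -0.03], [0.011, 0.007, -0.03]]
-0.03 842 [[0.001, -0.005, -0.03], [0.012, 0.003, -0.028], [0.02, 0.01, -0.026]]
0.02 140 [[-0.012, -0.01, 0.024], [0.007, -0.008, 0.026], [0.018, 0.014, 0.03]]
```

play_rows(increments=[[[0,0,-0.02],[0,0,0],0.5],[[0,0,-0.02],[0,0,0],0.5],[[0,0,-0.02],[0,0,0],0.5],[[0,0,-0.02],[0,0,0],0.5]])

```text
t: 5.45
tcp_pos: [0.595, -0.0106, 0.205]
tool_rot: [-0.133, 0.967, 0.029, 0.215]
force: [0.8, 0.2, -0.4]
finger_gap: 0.505
```

```bash
python3 look.py w5; python3 -c "
from h import *
p,d=manip.snapshot('scene'); crop(p[:,:,::-1],150,130,180,145,4,'pics/s5.png')
print(delta(wheel(-25,.051)))
"
```

```text
{'t': 5.45, 'q': [-0.349, 0.336, 1.853, 0.428, 0.634, -2.499], 'tcp_pos': [0.595, -0.011, 0.205], 'tool_rot': [-0.133, 0.967, 0.029, 0.215], 'force': [0.813, 0.245, -0.445], 'ft_torque': [0.018, 0.18, -0.045], 'finger_gap': 0.505}
(array([ 0.2740162 ,  0.63691715, -0.05907422,  0.14047334]), np.int64(18153), np.float64(0.0005711034469120246))
stem 347 -91.24854897304965
([0.0022, 0.0019, 0.0192], [-0.0002, 0.0002, 0.0001])
```

View pics/s5.png

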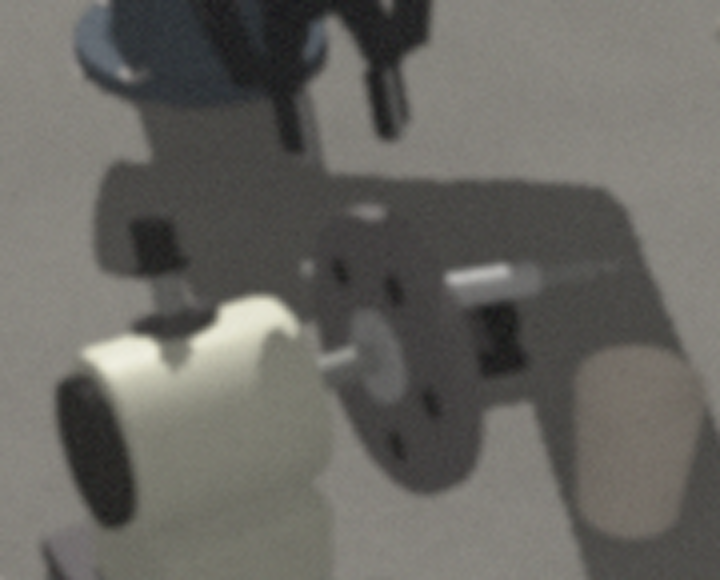

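```bash
python3 -c "
from h import *
print(delta(wheel(-18,.08)),delta(wheel(-18,.018)))
"
```

```text
([-0.0075, 0.0019, -0.0092], [-0.0002, 0.1224, 0.0001]) ([0.0, 0.0019, 0.0523], [-0.0002, 0.1224, 0.0001])
```

play_rows(increments=[[[-0.0075,0.002,-0.009],[0,0.122,0],0.5],[[-0.005,0.002,0.011],[0,0.122,0],0.5],[[-0.0025,0.002,0.031],[0,0.122,0],0.5],[[0,0.002,0.052],[0,0.122,0],0.5],[[0,0.002,0.052],[0,0.122,0],0.5],[[0,0.002,0.052],[0,0.122,0],0.5]])

```text
t: 6.15
tcp_pos: [0.6155, -0.0027, 0.1578]
tool_rot: [-0.134, 0.979, 0.021, 0.155]
force: [0.7, -0.1, 0.9]
finger_gap: 0.5
```

```bash
python3 look.py w6; python3 -c "
from h import *
p,d=manip.snapshot('scene'); crop(p[:,:,::-1],150,130,180,145,4,'pics/s6.png')
print(delta(wheel(-18,.018)))
"
```

```text
{'t': 6.15, 'q': [-0.276, 0.454, 1.756, 0.26, 0.678, -2.302], 'tcp_pos': [0.615, -0.003, 0.158], 'tool_rot': [-0.134, 0.979, 0.021, 0.155], 'force': [0.74, -0.144, 0.898], 'ft_torque': [-0.085, 0.174, 0.029], 'finger_gap': 0.5}
(array([ 0.2668561 ,  0.63702371, -0.05906852,  0.14066007]), np.int64(31805), np.float64(0.0005447175892928646))
stem 523 -91.17419351583905
([0.0009, 0.0004, 0.0016], [-0.0014, 0.0023, 0.0003])
```

View pics/s6.png

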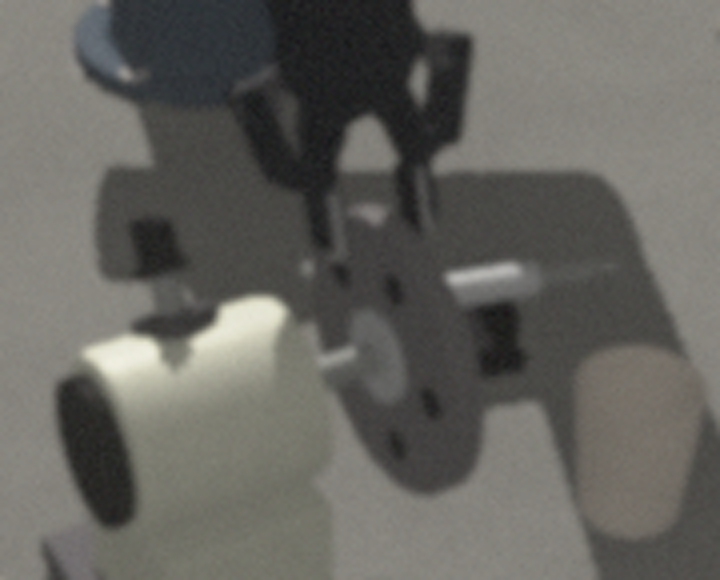

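View pics/w6.png

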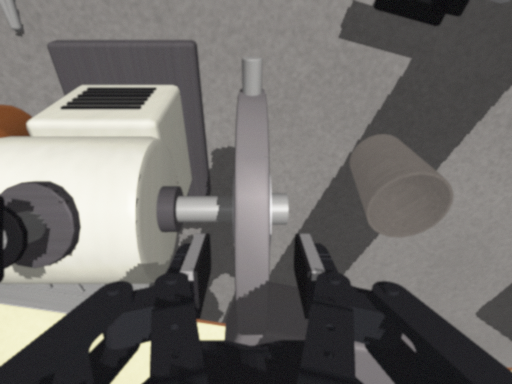

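The fingers straddle the rim now: wheel at px (252,240), pads at (200,255) and (305,255). Closing.

play_rows(increments=[[[0,0,0],[0,0,0],0.0],[[0,0,0],[0,0,0],0.0],[[0,0,0],[0,0,0],0.0],[[0,0,0],[0,0,0],0.0],[[0,0,0],[0,0,0],0.0]], force=25)

```text
t: 6.75
tcp_pos: [0.616, -0.0028, 0.1596]
tool_rot: [-0.134, 0.978, 0.021, 0.156]
force: [-2.8, 0.5, 5.8]
finger_gap: 0.178
```

```bash
python3 arc.py 40 8
```

```text
{'t': 6.75, 'q': [-0.276, 0.452, 1.755, 0.26, 0.678, -2.302], 'tcp_pos': [0.616, -0.003, 0.16], 'tool_rot': [-0.134, 0.978, 0.021, 0.156], 'force': [-2.795, 0.55, 5.793], 'ft_torque': [0.131, 0.281, 0.112], 'finger_gap': 0.178}
phi now -15.29560872874825 r 0.019963923769300413
1 ([-0.0017, -0.0, 0.0002], [-0.0, 0.0873, -0.0001])
2 ([-0.0034, -0.0, 0.0005], [-0.0001, 0.1745, -0.0002])
3 ([-0.0051, -0.0, 0.0009], [-0.0001, 0.2618, -0.0003])
4 ([-0.0068, -0.0, 0.0015], [-0.0001, 0.3491, -0.0004])
5 ([-0.0083, -0.0, 0.0023], [-0.0001, 0.4363, -0.0005])
6 ([-0.0098, 0.0, 0.0032], [-0.0002, 0.5236, -0.0006])
7 ([-0.0113, 0.0, 0.0042], [-0.0002, 0.6109, -0.0007])
8 ([-0.0126, 0.0, 0.0053], [-0.0002, 0.6981, -0.0008])
```

play_rows(increments=[[[-0.0017,0,0.0002],[0,0.087,0],0.0],[[-0.0034,0,0.0005],[0,0.175,0],0.0],[[-0.0051,0,0.0009],[0,0.262,0],0.0],[[-0.0068,0,0.0015],[0,0.349,0],0.0],[[-0.0083,0,0.0023],[0,0.436,0],0.0],[[-0.0098,0,0.0032],[0,0.524,0],0.0],[[-0.0113,0,0.0042],[0,0.611,0],0.0],[[-0.0126,0,0.0053],[0,0.698,0],0.0],[[-0.0126,0,0.0053],[0,0.698,0],0.0],[[-0.0126,0,0.0053],[0,0.698,0],0.0]])

```text
t: 7.75
tcp_pos: [0.6304, 0.0013, 0.1578]
tool_rot: [-0.134, 0.973, -0.026, -0.187]
force: [2.0, 1.7, 5.2]
finger_gap: 0.177
```

```bash
python3 look.py w7;  python3 -c "
from h import *
p,d=manip.snapshot('scene'); crop(p[:,:,::-1],150,130,180,145,4,'pics/s7.png')
print(delta(wheel(22,.018)))
"
```

```text
{'t': 7.75, 'q': [-0.101, 0.762, 1.124, -0.137, 1.611, -1.926], 'tcp_pos': [0.63, 0.001, 0.158], 'tool_rot': [-0.134, 0.973, -0.026, -0.187], 'force': [1.978, 1.72, 5.166], 'ft_torque': [0.182, -0.165, -0.082], 'finger_gap': 0.177}
(array([ 0.26682643,  0.63646339, -0.05925431,  0.14119945]), np.int64(32798), np.float64(0.0006230796492150796))
stem 811 -49.80960881983843
([0.0024, 0.0001, 0.0019], [-0.0012, 0.005, -0.0001])
```

View pics/w7.png

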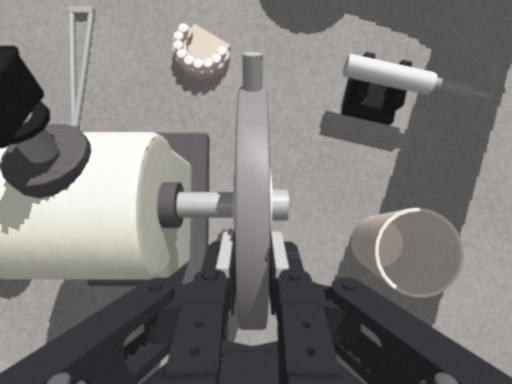

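View pics/s7.png

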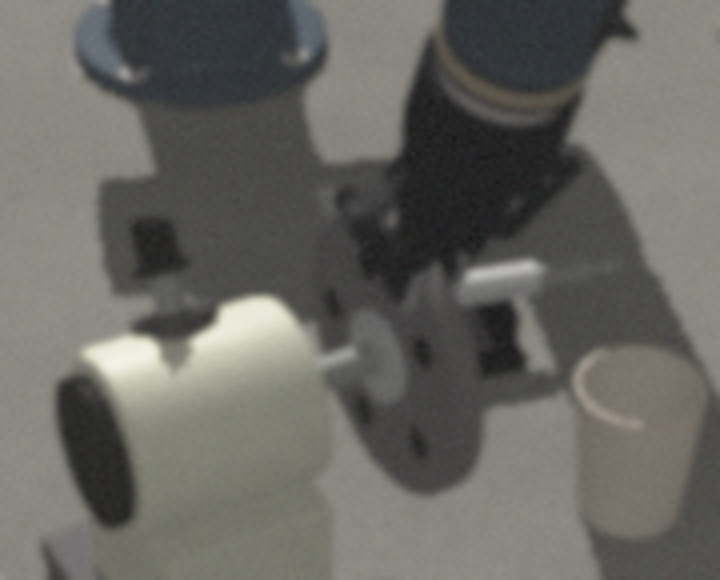

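```bash
python3 arc.py 14 3
```

```text
{'t': 7.85, 'q': [-0.102, 0.761, 1.125, -0.137, 1.609, -1.926], 'tcp_pos': [0.63, 0.001, 0.158], 'tool_rot': [-0.134, 0.973, -0.026, -0.187], 'force': [2.967, 2.186, 3.596], 'ft_torque': [0.33, -0.387, -0.077], 'finger_gap': 0.184}
phi now 28.7724172102954 r 0.020019448549833386
1 ([-0.0016, 0.0, 0.0003], [0.0, 0.0814, -0.0001])
2 ([-0.0032, 0.0, 0.0007], [0.0, 0.1629, -0.0002])
3 ([-0.0047, 0.0, 0.0012], [0.0, 0.2443, -0.0003])
```

Then release, and back off radially (after the 14° turn, along the new tool −z).

play_rows(increments=[[[-0.0016,0,0.0003],[0,0.081,0],0.0],[[-0.0032,0,0.0007],[0,0.163,0],0.0],[[-0.0047,0,0.0012],[0,0.244,0],0.0],[[-0.0047,0,0.0012],[0,0.244,0],0.0],[[-0.0047,0,0.0012],[0,0.244,0],0.5],[[-0.0047,0,0.0012],[0,0.244,0],0.5],[[-0.0047,0,0.0012],[0,0.244,0],0.5],[[-0.0047,0,0.0012],[0,0.244,0],0.5]])

```text
t: 8.65
tcp_pos: [0.6322, 0.0016, 0.1544]
tool_rot: [-0.129, 0.942, -0.042, -0.306]
force: [-0.2, 1.4, 0.2]
finger_gap: 0.5
```

```bash
python3 look.py w8; python3 -c "
from h import *
print(delta(wheel(37,.09)),delta(wheel(10,.10)),delta(wheel(-18,.09)),delta(wheel(-18,.018)))
"
```

```text
{'t': 8.65, 'q': [-0.069, 0.912, 0.909, -0.21, 1.912, -1.922], 'tcp_pos': [0.632, 0.002, 0.154], 'tool_rot': [-0.129, 0.942, -0.042, -0.306], 'force': [-0.211, 1.381, 0.184], 'ft_torque': [0.106, -0.203, -0.056], 'finger_gap': 0.5}
(array([ 0.27321681,  0.63645973, -0.05927593,  0.14121143]), np.int64(33433), np.float64(0.0005014237196903984))
stem 579 -36.05954963099942
([-0.0006, 0.0003, -0.0718], [-0.0004, 0.0187, -0.0007]) ([0.0448, 0.0002, -0.0717], [-0.0005, -0.4525, -0.0006]) ([0.0738, 0.0002, -0.0348], [-0.0007, -0.9412, -0.0005]) ([0.0156, 0.0003, 0.0076], [-0.0007, -0.9412, -0.0005])
```

play_rows(increments=[[[0,0,-0.036],[0,0,0],0.5],[[0,0,-0.07],[0,0,0],0.5],[[0.02,0,-0.075],[0,-0.15,0],0.5],[[0.035,0,-0.075],[0,-0.3,0],0.5],[[0.045,0,-0.072],[0,-0.45,0],0.5],[[0.056,0,-0.06],[0,-0.6,0],0.5],[[0.065,0,-0.048],[0,-0.75,0],0.5],[[0.074,0,-0.035],[0,-0.9,0],0.5],[[0.074,0,-0.035],[0,-0.94,0],0.5]])

```text
t: 9.6
tcp_pos: [0.5834, -0.0068, 0.2223]
tool_rot: [-0.133, 0.979, 0.024, 0.149]
force: [0.4, 0.3, -1.1]
finger_gap: 0.498
```

```bash
python3 look.py w9; python3 -c "
from h import *
print(delta(wheel(-18,.018)))
"
```

```text
{'t': 9.6, 'q': [-0.302, 0.324, 1.749, 0.229, 0.827, -2.278], 'tcp_pos': [0.583, -0.007, 0.222], 'tool_rot': [-0.133, 0.979, 0.024, 0.149], 'force': [0.382, 0.311, -1.084], 'ft_torque': [-0.07, 0.135, -0.06], 'finger_gap': 0.498}
(array([ 0.27156171,  0.63701899, -0.0591083 ,  0.1405197 ]), np.int64(15080), np.float64(0.000502167712165269))
stem 0 nan
([-0.0077, -0.0031, 0.0721], [0.003, -0.0063, -0.0029])
  return _methods._mean(a, axis=axis, dtype=dtype,
  ret = ret.dtype.type(ret / rcount)
```

play_rows(increments=[[[-0.008,-0.003,0.024],[0.003,-0.006,-0.003],0.5],[[-0.008,-0.003,0.048],[0.003,-0.006,-0.003],0.5],[[-0.008,-0.003,0.072],[0.003,-0.006,-0.003],0.5],[[-0.008,-0.003,0.072],[0.003,-0.006,-0.003],0.5],[[-0.008,-0.003,0.072],[0.003,-0.006,-0.003],0.0],[[-0.008,-0.003,0.072],[0.003,-0.006,-0.003],0.0],[[-0.008,-0.003,0.072],[0.003,-0.006,-0.003],0.0],[[-0.008,-0.003,0.072],[0.003,-0.006,-0.003],0.0],[[-0.008,-0.003,0.072],[0.003,-0.006,-0.003],0.0]])

```text
t: 10.55
tcp_pos: [0.6233, -0.0007, 0.1612]
tool_rot: [-0.135, 0.978, 0.022, 0.158]
force: [0.1, 7.1, -0.8]
finger_gap: 0.178
```

```bash
cat > stem.py <<'E'
from h import *
# stem angle by tool-near-safe cloud: points in wheel mid-plane, 86<r<97, excluding the fingers (|tool y|>7mm handled by |Ly|<6mm)
import sys
for n in sys.argv[2:]:
    c=manip.camera_model(n); p,d=manip.snapshot(n); cv2.imwrite('pics/%s_%s.png'%(sys.argv[1],n),p[:,:,::-1])
    Q=cloud(n,d,c).reshape(-1,3)[d.ravel()>0]; L=(Q-W)@B; r=np.hypot(L[:,0],L[:,2]); m=(abs(L[:,1])<.007)&(r>.086)&(r<.099)
    a=np.degrees(np.arctan2(L[m,0],L[m,2])); h,e=np.histogram(a,bins=np.arange(-180,181,5)); print(n,m.sum(),[(int(e[i]),int(h[i])) for i in np.nonzero(h)[0]], np.median(a) if m.sum() else None)
E
python3 stem.py a wrist top scene;python3 arc.py 36 8
```

```text
wrist 544 [(-45, 203), (-40, 341)] -39.41803784170298
top 0 [] None
scene 5 [(-15, 1), (-10, 2), (-5, 1), (65, 1)] -5.061149855043655
{'t': 10.7, 'q': [-0.27, 0.457, 1.738, 0.26, 0.687, -2.296], 'tcp_pos': [0.623, -0.001, 0.161], 'tool_rot': [-0.135, 0.978, 0.022, 0.158], 'force': [0.584, 8.157, -2.224], 'ft_torque': [1.147, 0.048, 0.289], 'finger_gap': 0.18}
phi now 6.334857272395929 r 0.02099789206726525
1 ([-0.0015, -0.0, 0.0007], [-0.0002, 0.0785, 0.0001])
2 ([-0.0029, -0.0, 0.0016], [-0.0003, 0.1571, 0.0001])
3 ([-0.0042, -0.0, 0.0026], [-0.0005, 0.2356, 0.0002])
4 ([-0.0055, -0.0, 0.0036], [-0.0006, 0.3142, 0.0002])
5 ([-0.0066, -0.0, 0.0048], [-0.0008, 0.3927, 0.0003])
6 ([-0.0077, -0.0, 0.0061], [-0.0009, 0.4712, 0.0003])
7 ([-0.0087, -0.0, 0.0074], [-0.0011, 0.5498, 0.0004])
8 ([-0.0095, -0.0, 0.0088], [-0.0013, 0.6283, 0.0005])
```

play_rows(increments=[[[-0.0015,0.0,0.0007],[0,0.0785,0],0.0],[[-0.0029,0.0,0.0016],[0,0.157,0],0.0],[[-0.0042,0.001,0.0026],[0,0.236,0],0.0],[[-0.0055,0.001,0.0036],[0,0.314,0],0.0],[[-0.0066,0.002,0.0048],[0,0.393,0],0.0],[[-0.0077,0.002,0.0061],[0,0.471,0],0.0],[[-0.0087,0.002,0.0074],[0,0.55,0],0.0],[[-0.0095,0.002,0.0088],[0,0.628,0],0.0],[[-0.0095,0.002,0.0088],[0,0.628,0],0.0],[[-0.0095,0.002,0.0088],[0,0.628,0],0.0]])

```text
t: 11.7
tcp_pos: [0.6357, 0.0026, 0.1557]
tool_rot: [-0.135, 0.979, -0.023, -0.15]
force: [-0.7, 4.5, 1.3]
finger_gap: 0.177
```

```bash
python3 stem.py b wrist;python3 arc.py 4 1
```

```text
wrist 488 [(-10, 68), (-5, 417), (0, 3)] -3.1659813420137954
{'t': 11.75, 'q': [-0.11, 0.729, 1.176, -0.116, 1.519, -1.932], 'tcp_pos': [0.636, 0.003, 0.156], 'tool_rot': [-0.135, 0.979, -0.022, -0.15], 'force': [-0.08, 4.679, 0.487], 'ft_torque': [0.761, -0.242, -0.244], 'finger_gap': 0.181}
phi now 44.33290490548603 r 0.021528576326101403
1 ([-0.0013, 0.0, 0.0007], [-0.0, 0.0698, -0.0003])
```

View pics/b_wrist.png

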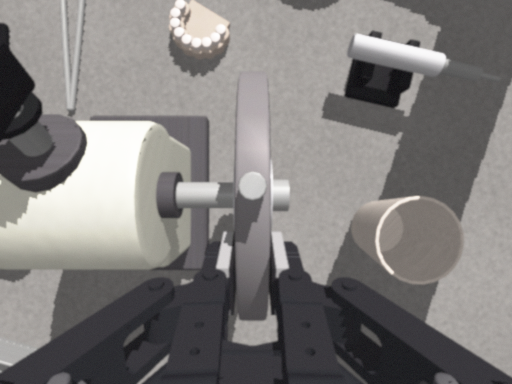

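```bash
cat > tip.py <<'E'
from h import *
import sys
for n in sys.argv[1:]:
    c=manip.camera_model(n); p,d=manip.snapshot(n)
    Q=cloud(n,d,c).reshape(-1,3)[d.ravel()>0]; L=(Q-W)@B; r=np.hypot(L[:,0],L[:,2])
    for lo,hi in ((.084,.09),(.09,.0955),(.0955,.102)):
        m=(abs(L[:,1])<.008)&(r>lo)&(r<hi)&(abs(L[:,0])<.06)&(L[:,2]>0)
        if m.sum()>3: print(n,lo,m.sum(),"x",np.percentile(L[m,0],[3,50,97]).round(4),"y",np.percentile(L[m,1],[3,50,97]).round(4),"z",np.median(L[m,2]).round(4))
E
python3 tip.py wrist top scene
```

```text
wrist 0.084 100 x [0.0001 0.0341 0.0444] y [-0.0079  0.006   0.0078] z 0.0787
wrist 0.09 92 x [0.0002 0.0343 0.0436] y [-0.0079  0.0045  0.0078] z 0.0854
wrist 0.0955 749 x [-0.0101 -0.0049  0.0443] y [-0.0078  0.      0.0078] z 0.0982
top 0.0955 17 x [-0.0089 -0.0051  0.0003] y [-0.0047 -0.0008  0.0032] z 0.0974
scene 0.084 13 x [-0.0016  0.0369  0.0462] y [-0.005   0.0066  0.0079] z 0.0794
scene 0.09 9 x [0.0014 0.0052 0.0486] y [-0.0045 -0.0024  0.0078] z 0.0907
scene 0.0955 5 x [0.0073 0.0444 0.052 ] y [-0.002   0.007   0.0077] z 0.0857
```

play_rows(increments=[[[-0.0011,0,0.0005],[0,0.058,0],0.0],[[-0.0011,0,0.0005],[0,0.058,0],0.0],[[-0.0011,0,0.0005],[0,0.058,0],0.0]])

```text
t: 12.2
tcp_pos: [0.636, 0.0027, 0.1551]
tool_rot: [-0.134, 0.974, -0.026, -0.179]
force: [0.4, 5.9, 3.6]
finger_gap: 0.178
```

```bash
python3 tip.py wrist
```

```text
wrist 0.084 102 x [0.0058 0.0378 0.0485] y [-0.0079  0.0045  0.0077] z 0.0763
wrist 0.09 90 x [0.0048 0.0385 0.0475] y [-0.0079  0.0075  0.0079] z 0.0834
wrist 0.0955 749 x [-0.0048  0.0005  0.049 ] y [-0.0078 -0.      0.0079] z 0.0984
```

play_rows(increments=[[[0,0,0],[0,0,0],0.5],[[0,0,0],[0,0,0],0.5],[[0,0,0],[0,0,0],0.5],[[0,0,-0.04],[0,0,0],0.5],[[0,0,-0.085],[0,0,0],0.5],[[0,0,-0.12],[0,0,0],0.5],[[0,0,-0.12],[0,0,0],0.5]], force=60)

```text
t: 12.95
tcp_pos: [0.6812, 0.0133, 0.2719]
tool_rot: [-0.134, 0.975, -0.029, -0.174]
force: [0.9, 0.3, 0.1]
finger_gap: 0.502
```

```bash
cat >> h.py <<'E'
def knobT(s,turn=0):
    R=rotphi(-30); K=o+B@[0,-.055,0]; return K-R[:,2]*s, R@Ro.from_rotvec([0,0,turn]).as_matrix()
E
python3 tip.py wrist top; python3 -c "
from h import *
st();print(delta(knobT(.14)))"
```

```text
wrist 0.084 16 x [0.0022 0.0041 0.005 ] y [-0.0045 -0.0001  0.0044] z 0.0869
wrist 0.09 22 x [-0.0004  0.0041  0.0047] y [-0.005  -0.0009  0.0049] z 0.0919
wrist 0.0955 165 x [-0.0052 -0.0002  0.0044] y [-0.0047 -0.0001  0.0045] z 0.0986
top 0.084 4 x [-0.0042 -0.0033 -0.002 ] y [-0.002   0.0024  0.0041] z 0.0861
top 0.09 4 x [-0.004  -0.0023 -0.0007] y [-0.0023 -0.0004  0.0036] z 0.0937
top 0.0955 15 x [-0.0033  0.0012  0.0054] y [-0.0039  0.      0.0034] z 0.0982
{'t': 13.05, 'q': [-0.08, 0.744, 0.859, -0.136, 1.878, -1.943], 'tcp_pos': [0.678, 0.013, 0.267], 'tool_rot': [-0.134, 0.974, -0.028, -0.179], 'force': [-0.298, -0.405, -0.562], 'ft_torque': [0.098, -0.102, -0.02], 'finger_gap': 0.499}
([0.1181, -0.1136, 0.0513], [-0.006, -0.8882, 0.0021])
```

play_rows(increments=[[[0.02,-0.02,-0.01],[0,-0.145,0],0.45],[[0.04,-0.045,-0.005],[0,-0.29,0],0.45],[[0.06,-0.07,0],[0,-0.44,0],0.45],[[0.08,-0.09,0.015],[0,-0.59,0],0.45],[[0.1,-0.113,0.03],[0,-0.73,0],0.45],[[0.118,-0.1136,0.051],[-0.006,-0.87,0.002],0.45],[[0.118,-0.1136,0.051],[-0.006,-0.888,0.002],0.45],[[0.118,-0.1136,0.051],[-0.006,-0.888,0.002],0.45],[[0.118,-0.1136,0.051],[-0.006,-0.888,0.002],0.45]])

```text
t: 13.95
tcp_pos: [0.5839, -0.1307, 0.2605]
tool_rot: [-0.131, 0.958, 0.036, 0.254]
force: [0.8, -0.1, 0.1]
finger_gap: 0.451
```

```bash
python3 look.py w12; python3 -c "
from h import *
print(delta(knobT(.14)),delta(knobT(.041)))
z=np.load('w12.npz');Q=z['Q'];d=z['d'];L=(Q-o)@B; R=B.T@rotphi(-30); T=L@R; s=-T[...,2]
for lo,hi in((.08,.085),(.085,.09),(.09,.095),(.095,.1),(.1,.103),(.103,.108)):
  m=(d>0)&(s>lo)&(s<hi)&(abs(L[...,1]+.055)<.03)&(abs(T[...,0])<.03)
  if m.sum()>5: print(lo,m.sum(),'x(down slope)',np.percentile(T[m][:,0],[2,50,98]).round(4),'y',np.percentile(T[m][:,1],[2,50,98]).round(4))
"
```

```text
{'t': 13.95, 'q': [-0.639, 0.27, 1.804, 0.57, 0.817, -2.824], 'tcp_pos': [0.584, -0.131, 0.261], 'tool_rot': [-0.131, 0.958, 0.036, 0.254], 'force': [0.844, -0.082, 0.092], 'ft_torque': [-0.026, 0.174, -0.025], 'finger_gap': 0.451}
(array([ 0.27235787,  0.63699848, -0.05905092,  0.14030386]), np.int64(18565), np.float64(0.00040133622835840377))
stem 230 -2.5632942525164544
([0.0003, -0.0001, -0.0004], [0.0009, -0.0026, -0.0001]) ([0.0, -0.0002, 0.0985], [0.0009, -0.0026, -0.0001])
0.08 345 x(down slope) [-0.0105  0.0006  0.0195] y [-0.0688 -0.0622 -0.0408]
0.085 29 x(down slope) [0.0173 0.0195 0.0202] y [-0.0604 -0.054  -0.0474]
0.09 25 x(down slope) [0.0178 0.0196 0.02  ] y [-0.0599 -0.0533 -0.0475]
0.095 29 x(down slope) [0.0179 0.0196 0.0203] y [-0.0601 -0.0541 -0.0477]
0.1 70 x(down slope) [-0.0171  0.0123  0.02  ] y [-0.0626 -0.0552 -0.0469]
0.103 844 x(down slope) [-0.018   0.001   0.0186] y [-0.0618 -0.0549 -0.0482]
```

View pics/w12.png

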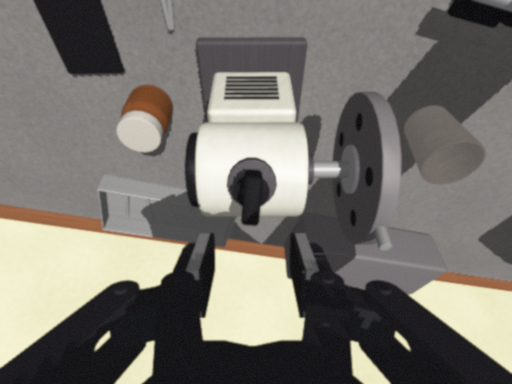

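play_rows(increments=[[[0,0,0],[0,0,0.16],0.45],[[0,0,0],[0,0,0.32],0.45],[[0,0,0],[0,0,0.48],0.45],[[0,0,0],[0,0,0.63],0.45],[[0,0,0],[0,0,0.79],0.45],[[0,0,0],[0,0,0.94],0.45],[[0,0,0],[0,0,1.1],0.45],[[0,0,0],[0,0,1.26],0.45],[[0,0,0],[0,0,1.42],0.45],[[0,0,0],[0,0,1.571],0.45]])

```text
t: 15.0
tcp_pos: [0.5861, -0.1297, 0.2618]
tool_rot: [0.558, 0.789, 0.201, 0.162]
force: [0.3, 0.3, 0.3]
finger_gap: 0.45
```

play_rows(increments=[[[0,0,0],[0,0,0.16],0.45],[[0,0,0],[0,0,0.32],0.45],[[0,0,0],[0,0,0.48],0.45],[[0,0,0],[0,0,0.63],0.45],[[0,0,0],[0,0,0.79],0.45],[[0,0,0],[0,0,0.94],0.45],[[0,0,0],[0,0,1.1],0.45],[[0,0,0],[0,0,1.26],0.45],[[0,0,0],[0,0,1.42],0.45],[[0,0,0],[0,0,1.571],0.45]])

```text
t: 16.0
tcp_pos: [0.5861, -0.1297, 0.2618]
tool_rot: [0.946, 0.197, 0.257, -0.018]
force: [-0.2, 0.3, 0.1]
finger_gap: 0.452
```

play_rows(increments=[[[0,0,0],[0,0,0],0.45],[[0,0,0],[0,0,0],0.45]])

```text
t: 16.2
tcp_pos: [0.5854, -0.1298, 0.2616]
tool_rot: [0.945, 0.201, 0.257, -0.017]
force: [-1.0, -0.2, 0.6]
finger_gap: 0.451
```

```bash
python3 -c "
from h import *
st();print(delta(knobT(.14,np.pi)),delta(knobT(.041,np.pi)))
p,d=manip.snapshot('wrist'); cv2.imwrite('pics/w13.png',p[:,:,::-1])"
```

```text
{'t': 16.2, 'q': [-0.636, 0.27, 1.802, 0.571, 0.818, 0.172], 'tcp_pos': [0.585, -0.13, 0.262], 'tool_rot': [0.945, 0.201, 0.257, -0.017], 'force': [-1.034, -0.195, 0.552], 'ft_torque': [-0.07, 0.193, -0.027], 'finger_gap': 0.451}
([-0.001, 0.0006, -0.0005], [-0.0016, 0.0017, 0.1465]) ([-0.0009, 0.0007, 0.0985], [-0.0016, 0.0017, 0.1465])
```

View pics/w13.png

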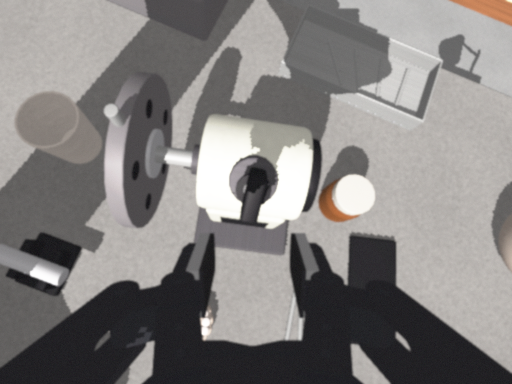

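play_rows(increments=[[[-0.001,0.0006,0],[0,0,0.146],0.45],[[-0.001,0.0006,0.03],[0,0,0.146],0.45],[[-0.001,0.0006,0.06],[0,0,0.146],0.45],[[-0.001,0.0006,0.08],[0,0,0.146],0.45],[[-0.001,0.0006,0.0985],[0,0,0.146],0.45],[[-0.001,0.0006,0.0985],[0,0,0.146],0.45],[[-0.001,0.0006,0.0985],[0,0,0.146],0.45]])

```text
t: 16.95
tcp_pos: [0.6311, -0.1177, 0.1753]
tool_rot: [0.957, 0.13, 0.255, -0.036]
force: [-0.9, -0.5, 0.3]
finger_gap: 0.452
```

```bash
python3 -c "
from h import *
st();print(delta(knobT(.041,np.pi)))
p,d=manip.snapshot('wrist'); cv2.imwrite('pics/w14.png',p[:,:,::-1])
p,d=manip.snapshot('scene'); crop(p[:,:,::-1],120,110,180,145,4,'pics/s14.png')"
```

```text
{'t': 16.95, 'q': [-0.559, 0.45, 1.81, 0.68, 0.628, 0.234], 'tcp_pos': [0.631, -0.118, 0.175], 'tool_rot': [0.957, 0.13, 0.255, -0.036], 'force': [-0.929, -0.492, 0.318], 'ft_torque': [-0.088, 0.241, 0.027], 'finger_gap': 0.452}
([0.0012, 0.0001, 0.0001], [-0.0019, 0.0024, -0.0033])
```

View pics/w14.png

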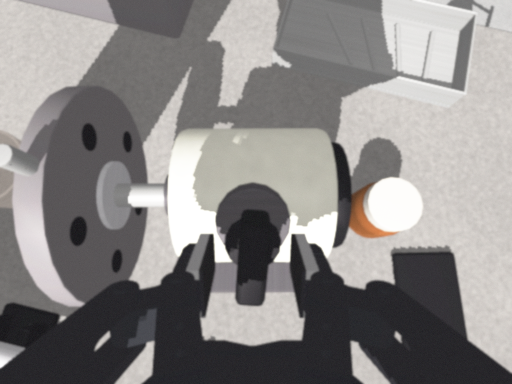

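View pics/s14.png

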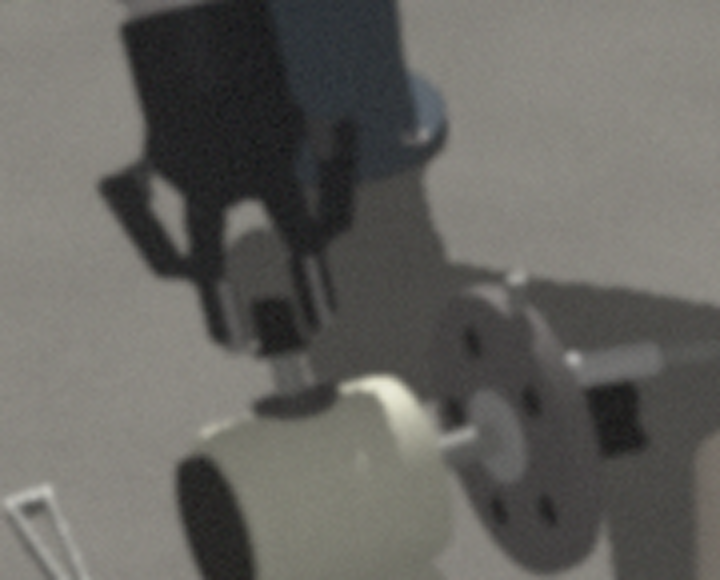

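Fingers straddle the black bar (px 255,262), stem at top (scene crop 518,275). Closing on it.

play_rows(increments=[[[0.0005,0,0],[0,0,0],0.0],[[0.0005,0,0],[0,0,0],0.0],[[0.0005,0,0],[0,0,0],0.0],[[0.0005,0,0],[0,0,0],0.0],[[0.0005,0,0],[0,0,0],0.0]], force=60)

```text
t: 17.55
tcp_pos: [0.6315, -0.1178, 0.1763]
tool_rot: [0.957, 0.129, 0.256, -0.036]
force: [-2.2, -0.0, 4.7]
finger_gap: 0.153
```

```bash
python3 -c "
from h import *
st();print(delta(knobT(.041,np.pi)),delta(knobT(.026,np.pi)))"
```

```text
{'t': 17.55, 'q': [-0.559, 0.448, 1.81, 0.68, 0.628, 0.236], 'tcp_pos': [0.632, -0.118, 0.176], 'tool_rot': [0.957, 0.129, 0.256, -0.036], 'force': [-2.237, -0.006, 4.698], 'ft_torque': [0.113, 0.092, 0.082], 'finger_gap': 0.153}
([0.0005, -0.0001, 0.0008], [-0.0009, 0.0013, -0.0046]) ([0.0005, -0.0001, 0.0158], [-0.0009, 0.0013, -0.0046])
```

play_rows(increments=[[[0,0,0.003],[0,0,0],0.0],[[0,0,0.006],[0,0,0],0.0],[[0,0,0.009],[0,0,0],0.0],[[0,0,0.012],[0,0,0],0.0],[[0,0,0.015],[0,0,0],0.0],[[0,0,0.017],[0,0,0],0.0],[[0,0,0.017],[0,0,0],0.0]])

```text
t: 18.25
tcp_pos: [0.6383, -0.1161, 0.165]
tool_rot: [0.957, 0.13, 0.257, -0.035]
force: [-24.3, -2.8, 33.0]
finger_gap: 0.151
```

```bash
python3 -c "
from h import *
st();print(delta(knobT(.041,np.pi)))
p,d=manip.snapshot('scene'); crop(p[:,:,::-1],120,110,180,145,4,'pics/s15.png')
p,d=manip.snapshot('wrist'); cv2.imwrite('pics/w15.png',p[:,:,::-1])"
```

```text
{'t': 18.25, 'q': [-0.549, 0.473, 1.808, 0.7, 0.604, 0.218], 'tcp_pos': [0.638, -0.116, 0.165], 'tool_rot': [0.957, 0.13, 0.257, -0.035], 'force': [-24.314, -2.762, 32.972], 'ft_torque': [0.343, 1.269, 0.387], 'finger_gap': 0.151}
([0.0, -0.0003, -0.0124], [0.0006, -0.0003, -0.0021])
```

View pics/s15.png

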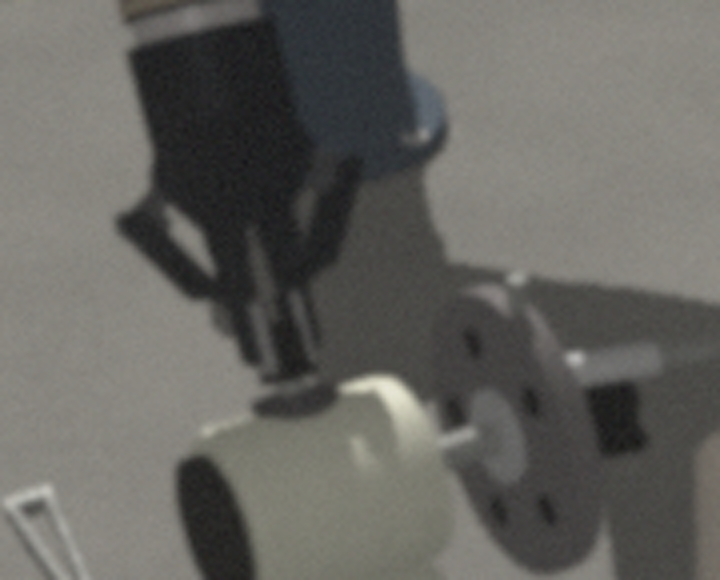

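View pics/w15.png

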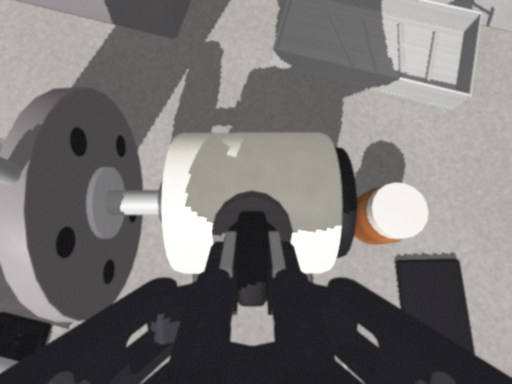

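play_rows(increments=[[[0,0,-0.002],[0,0,0],0.0],[[0,0,-0.002],[0,0,0.14],0.0],[[0,0,-0.002],[0,0,0.28],0.0],[[0,0,-0.002],[0,0,0.42],0.0],[[0,0,-0.002],[0,0,0.56],0.0],[[0,0,-0.002],[0,0,0.7],0.0],[[0,0,-0.002],[0,0,0.84],0.0]])

```text
t: 19.05
tcp_pos: [0.6381, -0.1154, 0.1652]
tool_rot: [0.926, -0.274, 0.219, -0.138]
force: [-14.6, 0.3, 22.3]
finger_gap: 0.151
```

```bash
python3 -c "
from h import *
st();print(delta(knobT(.041,np.pi)),delta(knobT(.041,np.pi+1.5708)))"
```

```text
{'t': 19.05, 'q': [-0.548, 0.473, 1.807, 0.699, 0.606, 1.066], 'tcp_pos': [0.638, -0.115, 0.165], 'tool_rot': [0.926, -0.274, 0.219, -0.138], 'force': [-14.626, 0.268, 22.282], 'ft_torque': [0.505, 0.64, 0.365], 'finger_gap': 0.151}
([0.0003, 0.0003, -0.0123], [-0.0012, 0.0008, -0.8491]) ([0.0003, 0.0003, -0.0123], [-0.0003, 0.0014, 0.7217])
```

play_rows(increments=[[[0,0,0],[0,0,0.14],0.0],[[0,0,0],[0,0,0.28],0.0],[[0,0,0],[0,0,0.42],0.0],[[0,0,0],[0,0,0.56],0.0],[[0,0,0],[0,0,0.66],0.0],[[0,0,0],[0,0,0.73],0.0],[[0,0,0],[0,0,0.74],0.0]])

```text
t: 19.75
tcp_pos: [0.6384, -0.1151, 0.1654]
tool_rot: [0.766, -0.588, 0.155, -0.208]
force: [-15.0, 1.3, 22.8]
finger_gap: 0.155
```

```bash
python3 -c "
from h import *
st();print(delta(knobT(.041,np.pi+1.5708)))
p,d=manip.snapshot('scene'); crop(p[:,:,::-1],120,110,180,145,4,'pics/s16.png')
p,d=manip.snapshot('wrist'); cv2.imwrite('pics/w16.png',p[:,:,::-1])"
```

```text
{'t': 19.75, 'q': [-0.548, 0.472, 1.807, 0.699, 0.607, 1.8], 'tcp_pos': [0.638, -0.115, 0.165], 'tool_rot': [0.766, -0.588, 0.155, -0.208], 'force': [-15.028, 1.318, 22.819], 'ft_torque': [0.429, 0.339, 0.832], 'finger_gap': 0.155}
([0.0007, 0.0005, -0.0123], [-0.0002, 0.0017, -0.012])
```

View pics/w16.png

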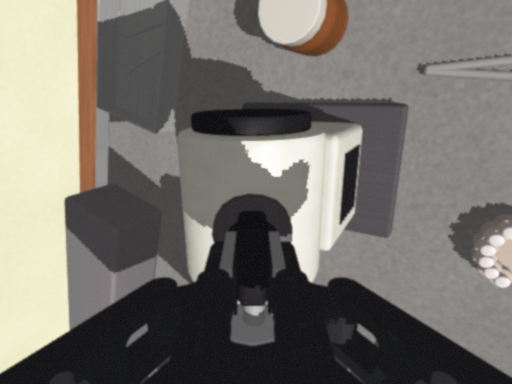

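play_rows(increments=[[[0,0,-0.002],[0,0,0],0.0],[[0,0,-0.004],[0,0,0],0.0],[[0,0,-0.006],[0,0,0],0.0],[[0,0,-0.008],[0,0,0],0.0],[[0,0,-0.008],[0,0,0],0.0]])

```text
t: 20.35
tcp_pos: [0.6352, -0.116, 0.1707]
tool_rot: [0.766, -0.588, 0.154, -0.207]
force: [-2.6, 3.2, 8.3]
finger_gap: 0.151
```

```bash
python3 -c "
from h import *
st();print(delta(knobT(.041,np.pi+1.5708)))"
```

```text
{'t': 20.35, 'q': [-0.553, 0.461, 1.808, 0.689, 0.618, 1.807], 'tcp_pos': [0.635, -0.116, 0.171], 'tool_rot': [0.766, -0.588, 0.154, -0.207], 'force': [-2.587, 3.248, 8.286], 'ft_torque': [0.369, -0.222, 0.63], 'finger_gap': 0.151}
([0.0007, 0.0002, -0.0061], [0.0007, 0.0022, -0.0114])
```

play_rows(increments=[[[0,0,0],[0,0,0],0.45],[[0,0,0],[0,0,0],0.45],[[0,0,0],[0,0,0],0.45],[[0,0,-0.04],[0,0,0],0.45],[[0,0,-0.08],[0,0,0],0.45],[[0,0,-0.12],[0,0,0],0.45],[[0,0,-0.12],[0,0,0],0.45]])

```text
t: 21.05
tcp_pos: [0.5782, -0.1352, 0.2781]
tool_rot: [0.765, -0.589, 0.158, -0.207]
force: [1.4, 0.2, -0.2]
finger_gap: 0.453
```

```bash
python3 tip.py wrist top; python3 -c "
from h import *
st()
c=manip.camera_model('wrist');p,d=manip.snapshot('wrist'); cv2.imwrite('pics/w17.png',p[:,:,::-1])
Q=cloud('wrist',d,c);L=(Q-o)@B; R=B.T@rotphi(-30); T=L@R; s=-T[...,2]
for lo,hi in((.08,.085),(.085,.09),(.09,.093),(.093,.096),(.096,.1),(.1,.103),(.103,.108)):
  m=(d>0)&(s>lo)&(s<hi)&(abs(L[...,1]+.055)<.03)&(abs(T[...,0])<.03)
  if m.sum()>5: print(lo,m.sum(),np.median(s[m]).round(4),'x',np.percentile(T[m][:,0],[2,50,98]).round(4),'y',np.percentile(T[m][:,1],[2,50,98]).round(4))
  if m.sum()>200:
    q=T[m][:,:2]; u=np.linalg.svd(q-q.mean(0),full_matrices=False)[2][0]; print('axis',u)
p,d=manip.snapshot('scene'); crop(p[:,:,::-1],120,110,180,145,4,'pics/s17.png')
p,d=manip.snapshot('top');cv2.imwrite('pics/t17.png',p[:,:,::-1])
"
```

```text
wrist 0.084 49 x [-0.0062 -0.0048  0.0008] y [-0.0063 -0.0043  0.0012] z 0.0869
wrist 0.09 34 x [-0.006  -0.005  -0.0023] y [-0.0064 -0.0037  0.0017] z 0.0925
wrist 0.0955 17 x [-0.0063 -0.0051 -0.0036] y [-0.0046 -0.0014  0.0028] z 0.0971
top 0.084 4 x [-0.0035 -0.0034 -0.0017] y [-0.0022  0.0011  0.004 ] z 0.0866
top 0.0955 14 x [-0.0033  0.0009  0.0056] y [-0.004  -0.0003  0.0035] z 0.0981
{'t': 21.15, 'q': [-0.653, 0.243, 1.799, 0.56, 0.848, 1.906], 'tcp_pos': [0.577, -0.134, 0.274], 'tool_rot': [0.766, -0.589, 0.155, -0.207], 'force': [-0.259, 1.007, -0.939], 'ft_torque': [-0.046, 0.286, 0.02], 'finger_gap': 0.452}
0.08 19 0.0828 x [-0.0064 -0.0008  0.0066] y [-0.0756 -0.0754 -0.073 ]
0.085 20 0.087 x [-0.0063 -0.0016  0.0064] y [-0.0758 -0.0754 -0.0733]
0.09 11 0.091 x [-0.0055  0.0017  0.0065] y [-0.0758 -0.0756 -0.0734]
0.093 35 0.0948 x [-0.0069 -0.0032  0.0065] y [-0.0758 -0.0736 -0.0383]
0.096 729 0.0983 x [-0.0064 -0.      0.0064] y [-0.0748 -0.0571 -0.0379]
axis [0.00445484 0.99999008]
```

View pics/w17.png

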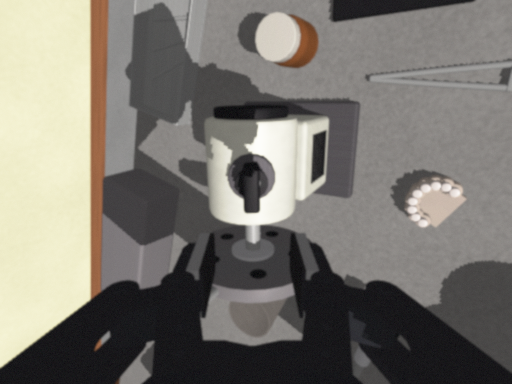

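View pics/s17.png

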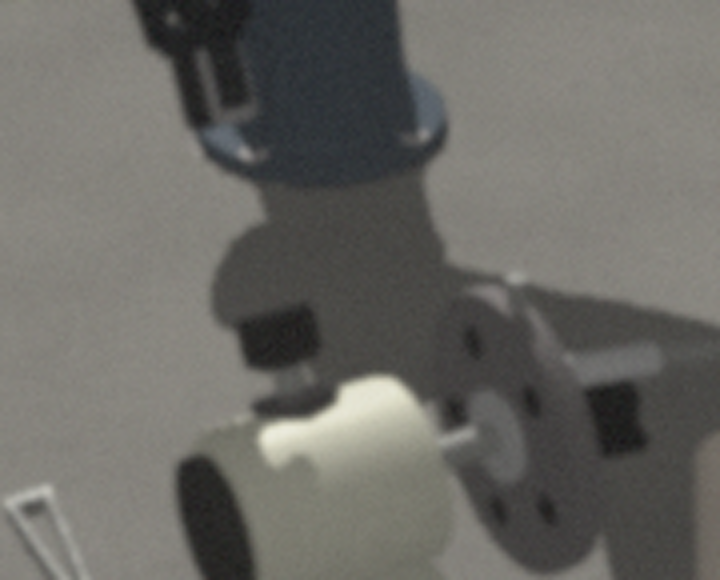

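View pics/t17.png

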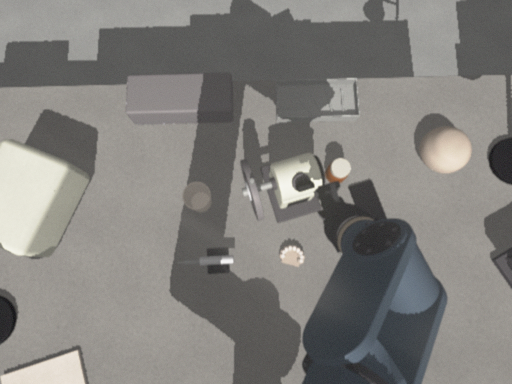

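```bash
python3 -c "
from h import *
manip.sign_off(); st()"
```

```text
the job is handed in; nothing more can be done
the job is handed in; nothing more can be done
```

The wheel is locked with the stem at the top, and the job is handed in at about 21 s of the 72 s allowed. I turned the wheel about 91° in two rim grasps, then gripped the knob. I pushed it fully in, turned it a quarter turn clockwise, let it spring back, released it and backed the arm away.

**Last checks, all passed:**
- **Stem:** within about 0.6° of straight up in the top camera, and unchanged by the locking.
- **Knob seating:** the knob's outer end sits about 6.7 mm in, which matches the seated depth of 7 mm.
- **Knob turn:** the bar is parallel to the axle to within about 0.3°.
- **Bench:** the gripper is open and touching nothing. By eye, the jaw, cup, jar and handpiece are where they were. The phone is partly and the tweezers mostly hidden behind the arm in the last top picture, but nothing came near them.

**What did not go as expected:**
- **Finger tips:** they sit about 40 mm behind the reported tool point. The first grasp therefore closed on air above the rim, and I corrected for this afterwards.
- **Joint range:** joint 6 read -2.855 for a moment on the first approach, against a range limit of -2.85, and I backed it off at once.
- **Push force:** at the bottom of the knob's travel the wrist force reached about 41 N, through the pads. That is above 40 N, though the limit is stated for the arm or gripper body. I reduced it to about 27 N before turning.

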